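Start and close the screw cap of a canister

TASK

Close the open canister with the cap that fits it, the smaller of the two black caps lying on the bench: set it level on the neck, turn it gently backwards (anticlockwise from above) until you feel it drop off the thread starts, then turn it forwards (clockwise) until it is fully home and snug, and let go. Never press hard on a cap that has not dropped into its thread yet, and leave the other things alone.

Things in the scene. Friction and masses are not known exactly. Their poses are not given: they have to be found in the camera images.
- can: The open canister: white plastic, 150 x 112 mm, front half 180 mm high, rear half 145 mm, wedged in a fixed steel bench tray (190 x 140 x 22 mm) so that it neither moves nor turns. Origin: on the bench, centre of the tray's underside; z up; x runs from the front, where the neck is (at x = -40 mm), to the rear, where there is a sloping bar handle (at most 182 mm high).
- can_rim (a point): Centre of the open neck's flat rim, 215 mm above the bench, on the neck's axis. The neck is 40 mm in diameter, its rim chamfered 1.5 mm, rises 26 mm from the shoulder and is filled flush by a grey pouring insert (the rim carries the cap's top when it is closed).
- can_thread (a point): Point on the neck's axis 4 mm below the rim, at the height of the thread's upper ends. Right-hand thread, 48 mm over its ribs, with four starts 90 degrees apart; seen from above the ribs fall 3.5 mm per radian clockwise (22 mm a turn). The angle of the starts is not marked, so it must be found by feel.
- cap: The loose cap: black plastic, 57 mm in diameter with 24 grip facets, 20.5 mm high, about 30 g, mouth down on the bench. Origin: centre of the skirt's lower edge; z up. Four unmarked lugs inside, 90 degrees apart, pass the neck with 1.2 mm play all round. Set on the neck they rest on the ribs, the origin 8.4 mm (on top of the starts) to 13.9 mm (a quarter turn clockwise of them) below the rim.
- cap_top (a point): Centre of the cap's flat top, 20.5 mm above its origin. Turned anticlockwise on the neck the cap climbs 3.5 mm per radian, at most 90 degrees, until its top is 12.1 mm above the rim; past that, if free or lightly pressed, it drops 5.5 mm. Turned clockwise from there it is drawn down 3.5 mm per radian (1.3 mm axial play) for about 1.4 rad, until it binds on the rim: top 3 mm above it.
- can_closed: Bystander: a second, identical canister in an identical tray, already closed with an identical cap (its top 218 mm above the bench). Either of the two may stand on the left. Origin and axes as for the open one.
- big_cap: Bystander: a plain black cap of a bigger size, 82 mm diameter, 26 mm high, lying on the bench. Origin: centre of its underside.
- amber: Bystander: amber glass bottle, 48 mm diameter, 110 mm high, upright. Origin: centre of its underside.
- pill_jar: Bystander: white plastic jar, 54 mm diameter, 85 mm high, upright. Origin: centre of its underside.
- carton: Bystander: small white medicine carton, 50 x 90 x 35 mm. Origin: centre of its underside.
- marker: Bystander: marker pen lying on the bench, 126 mm long, 16 mm thick. Origin: on the bench under its middle; x along the pen.
Things that resemble listed ones, but are neither listed nor needed, are in the scene too. Leave any brown look-alike of the cap alone.

How it is judged:
By the outcome, as a careful person would: the job done as asked, in the order asked, and still so for the second after the job is handed in, with the robot touching nothing.
It also fails if it takes over 72 s, if anything falls off the work surface, if the arm or the gripper's body presses on something with over 40 N, if the wrist force passes 120 N, or if a joint passes its speed limit or range.

ROBOT

A 6-joint arm with a two-finger parallel gripper is mounted at the origin on the work surface. World frame = base frame: x ahead of the robot, y to its left, z up, the work surface at z = 0. Lengths are in m, angles in degrees, forces in N, time in s.
With the tool pointing down it reaches from about 0.35 to 0.875 m from the base axis. Payload 4.2 kg.
Tool frame: the origin (TCP) lies between the finger pads; the fingertips stand 11 mm ahead of it and the grasp point (between the pads) lies 8 mm behind it; z points along the fingers, y is the direction in which the jaws open and shut (so a half turn about z gives the same grasp; the last joint's range is limited). The gripper opens to 87 mm and grips with 3 to 60 N. Pads are 19 mm wide; open, the fingers measure 117 mm over their backs; the gripper's body (75 mm by 190 mm) begins 51 mm behind the grasp point.
Start: joints at [91.364, 22.042, 0.453, 0, -68.411, -14.817], TCP at [0.145, 0.608, 0.234] pointing down, gripper open.
Joint ranges: [-179.83, 179.83], [-69.29, 118.12], [-61.27, 80.66], [-181.25, 117.63], [-171.15, -9.14], [-177.46, 177.46]. Speed limits (degrees/s): [159.86, 159.86, 180, 180, 180, 180].

INTERFACE

Orientations are given as a 3x3 rotation matrix whose columns are the frame's x, y, z axes.
In Python, from station import sense, capture, get_calibration, finish_job, search_frame, cut_out gives the robot as it stands.
- The arm moves only by the tool arm_command, never from a script. Its argument "rows" is a list of rows, each an object with "fingers": the opening in per cent of the stroke, from 0 (shut) to 100 (fully open); "travel": the shift along the tool's x, y, z in cm, a list of three; "roll": the turn about the tool's z in degrees. A call has 1 to 10 rows; each row is the pose to reach, as a shift and turn from the pose commanded when the call began, along the tool's axes at that moment; what a row does not reach only later rows make up. A row lasts 1/10 s, in which the tool goes at most 50 mm and 8.59 degrees, less where a joint would pass 70% of its speed; a pose out of reach is approached as far as the arm can. A call with a gripper value outside its range is refused whole. The fingers move at their own pace and stop on an object; the grip force is fixed at half the most. Time passes only in rows, so rows that repeat a pose let the fingers close. It gives the time, the measured TCP pose, the force and the opening at its end, in the units of the state.
- sense(): the state, without advancing time (a new reading comes with each control period).
- capture(name): name is "scene" or "top"; returns (picture, depth): 420x560x3 uint8, red, green, blue; 420x560 float32, m along the optical axis (not along the pixel's ray), 0 where there is no reading.
- get_calibration(name): a dict with "fov_y" (degrees; the focal length in pixels is half the picture's height over the tangent of half this angle, whatever the lens; pixels are square), "cx", "cy" (the principal point, pixels), "origin" and "attitude" of the camera in the world. Camera axes: x right, y down, z forward; pixel columns grow to the right and rows downward; lengths in m; the calibration is good to about 2 mm. A picture is of the moment at which its call begins. get_calibration takes no time and is no camera call.
- finish_job(): hands the job in, once; it reports no verdict.
Trained networks look in the newest picture that a camera, given by its name, has taken for a name from the list of things; names that differ only in an ending like _2 or _b are one class to them, and where a whole thing is asked for, a point or a joint stands for the part that bears it (a point fixed in the world has none). Each returns a list of dicts, best first, with "p" (0 to 1); they miss things now and then, are a little off and sometimes report something else, mostly with a low value. They report only what shows in the picture. A call takes as long as a camera call. They do not tell look-alikes from the thing itself.
- search_frame(camera, label): "position" ([x, y, z] in m, in world coordinates, good to about 4 mm: the middle of the surface that is visible of it).
- cut_out(camera, label): "mask" (420x560 bool, what is visible of it).
The state is a dict: "time_s": time; "joints": joint angles; "joint_velocities": joint speeds; "effort": joint torques, N m; "tcp_pos": TCP position; "ee_rot": TCP orientation; "wrist_force": force on the tool from outside, world axes, zero at the start; "moment": the same for the moment, N m; "gripper_width": opening from 0.0 (shut) to 1.0 (fully open).
Only numpy, scipy, OpenCV 4.12 (cv2) and the standard library are available. Lean on these libraries where they do the work, as an engineer would, in place of code of your own. Each camera call takes 0.05 s, during which the arm holds its last target. There are 200 camera calls.

## Working session

There is one attempt and no reset: what is moved stays moved. The work goes in short steps, Python scripts to look and compute and a tool call to move; the robot and the scene stay as the last step left them, time stands still between calls to the robot, and variables do not carry over. Pictures are saved under pics/ and viewed, about 8 in all and at most 12, crops included, and the job is handed in when it is done.

Besides the shell and the picture viewer there is one more tool, called after "Emit:" as name(argument=value, ...), one argument or row to a line, values as JSON. arm_command: Moves the arm, as the interface text tells. Its arguments: {"type":"object","properties":{"rows":{"type":"array","items":{"type":"object","properties":{"fingers":{"type":"number"},"travel":{"type":"array","items":{"type":"number"}},"roll":{"type":"number"}}}}},"required":["rows"]}

```bash
mkdir -p pics; cat > h.py <<'E'
import numpy as np, cv2
from station import *
def snap(n,f=None):
    p,d=capture(n)
    if f: cv2.imwrite('pics/'+f,p[:,:,::-1])
    return p,d
def pts(n,d):
    c=get_calibration(n); f=d.shape[0]/2/np.tan(np.radians(c['fov_y'])/2)
    v,u=np.mgrid[:d.shape[0],:d.shape[1]]
    P=np.stack([(u-c['cx'])/f*d,(v-c['cy'])/f*d,d],-1)
    return P@np.array(c['attitude']).T+np.array(c['origin'])
E
python3 - <<'E'
from h import *
s=sense();print(s['tcp_pos'],np.round(s['ee_rot'],3).tolist(),s['wrist_force'],s['gripper_width'])
for n in('scene','top'):
    c=get_calibration(n);print(n,c)
    p,d=snap(n,n+'1.png'); P=pts(n,d)
    for l in('cap','can','big_cap','can_closed'):
        for r in search_frame(n,l)[:4]: 
            q=np.array(r['position']); print(l,round(r['p'],2),q.round(3),np.unravel_index(np.argmin(np.where(d>0,np.linalg.norm(P-q,axis=-1),9)),d.shape)[::-1])
E
```

```text
[0.14523911 0.60730464 0.23245458] [[0.973, -0.233, -0.0], [-0.233, -0.973, -0.002], [0.0, 0.002, -1.0]] [-0.01562561  0.61976815 -0.22581896] 0.9996005622537643
scene {'fov_y': 52.580778850878076, 'cx': 279.2873223679283, 'cy': 203.83227471567582, 'origin': array([ 1.08733998, -0.26410156,  1.01023851]), 'attitude': array([[ 0.43324401,  0.73780837, -0.51762771],
       [ 0.90126279, -0.35784619,  0.24427747],
       [-0.00500114, -0.57235034, -0.81999395]])}
cap 0.75 [ 0.613 -0.075  0.02 ] (np.int64(268), np.int64(261))
cap 0.68 [ 0.518 -0.056  0.02 ] (np.int64(259), np.int64(231))
can 0.93 [0.596 0.263 0.135] (np.int64(383), np.int64(182))
big_cap 0.65 [0.715 0.026 0.027] (np.int64(321), np.int64(277))
can_closed 0.69 [ 0.625 -0.304  0.141] (np.int64(175), np.int64(280))
top {'fov_y': 55.23599372594173, 'cx': 271.9118237760959, 'cy': 212.75283399970755, 'origin': array([0.48216606, 0.00110862, 0.95680844]), 'attitude': array([[ 0.02286331, -0.99774136,  0.06316215],
       [-0.99945346, -0.02431995, -0.02239017],
       [ 0.02387569, -0.06261572, -0.99775208]])}
cap 0.87 [ 0.607 -0.064  0.02 ] (np.int64(291), np.int64(185))
cap 0.82 [ 0.517 -0.058  0.021] (np.int64(288), np.int64(223))
cap 0.22 [0.703 0.038 0.025] (np.int64(249), np.int64(144))
can 0.88 [0.557 0.27  0.141] (np.int64(129), np.int64(198))
big_cap 0.91 [0.705 0.034 0.024] (np.int64(251), np.int64(143))
can_closed 0.94 [ 0.573 -0.277  0.142] (np.int64(400), np.int64(185))
```

View pics/scene1.png

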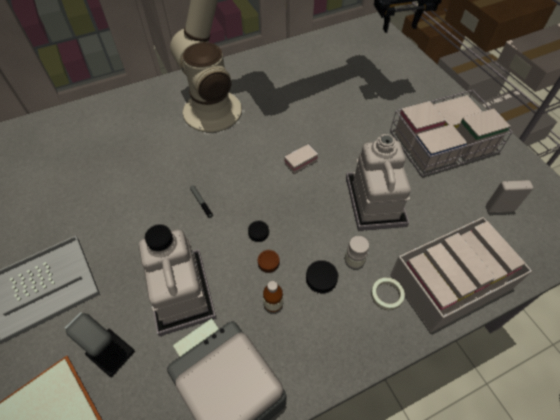

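View pics/top1.png

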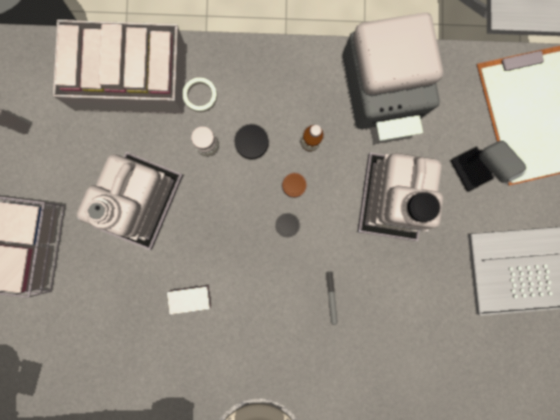

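Top view: the small black cap is at (287,225), the brown look-alike at (294,185), and the big black cap at (251,141). The open canister's neck is at (100,211), and the closed canister's cap is at (424,207). The one at (287,225) fits: it is black and the smaller of the two. I'll confirm this with a crop and measure.

```bash
python3 - <<'E'
from h import *
out=[]
for n,boxes in(('top',((287,225),(100,211))),('scene',((259,231),(385,148)))):
    p,d=snap(n); P=pts(n,d)
    for (u,v),(lo,hi),name in zip(boxes,((.014,.03),(.207,.225)),('cap','rim')):
        m=np.zeros(d.shape,bool); m[v-25:v+26,u-25:u+26]=1
        m&=(d>0)&(P[...,2]>lo)&(P[...,2]<hi)
        k,lab,st,ce=cv2.connectedComponentsWithStats(m.astype(np.uint8)); i=1+np.argmax(st[1:,4]); q=P[lab==i]
        (cx,cy),(a,b),_=cv2.minAreaRect((q[:,:2]*1000).astype(np.float32))
        c,r=cv2.minEnclosingCircle((q[:,:2]*1000).astype(np.float32))
        print(n,name,len(q),'rect',cx,cy,a,b,'circ',c,r,'mean',q.mean(0),'zmed',np.median(q[:,2]))
        out.append(cv2.resize(p[max(0,v-35):v+35,u-45:u+45],(400,300),interpolation=cv2.INTER_CUBIC))
    for r in cut_out(n,'cap'):
        q=P[r['mask']&(d>0)];q=q[q[:,2]>.014];print('mask cap',r['p'],q.mean(0),np.ptp(q,axis=0))
    for l in('can_rim','can_thread','cap_top'):
        print(l,[(round(r['p'],2),np.round(r['position'],4)) for r in search_frame(n,l)])
cv2.imwrite('pics/crop1.png',np.vstack([np.hstack(out[:2]),np.hstack(out[2:])])[:,:,::-1])
E
```

```text
top cap 470 rect 514.8549194335938 -55.78700256347656 53.745845794677734 56.24532699584961 circ (514.6752319335938, -55.38331985473633) 28.54936408996582 mean [ 0.51462428 -0.05528443  0.02141847] zmed 0.02144969437105465
top rim 525 rect 525.8427124023438 307.090576171875 46.51713943481445 48.1696891784668 circ (525.9022216796875, 307.5958251953125) 24.61035919189453 mean [0.52532632 0.30565039 0.21416322] zmed 0.21515196547927784
mask cap 0.97 [ 0.51439752 -0.05513751  0.02141278] [0.05406867 0.05633536 0.00990887]
mask cap 0.82 [ 0.6099154  -0.06901367  0.02171031] [0.05494639 0.05501931 0.01238378]
can_rim [(0.78, array([0.5537, 0.2668, 0.1459])), (0.4, array([0.7058, 0.0345, 0.0262]))]
can_thread [(0.71, array([0.5513, 0.2675, 0.146 ]))]
cap_top [(0.68, array([ 0.6058, -0.0702,  0.0229])), (0.63, array([ 0.5136, -0.056 ,  0.0223])), (0.24, array([0.6955, 0.1373, 0.0892]))]
scene cap 322 rect 512.654296875 -58.00960922241211 55.103824615478516 57.72383499145508 circ (512.6259765625, -58.179656982421875) 30.02289581298828 mean [ 0.51406237 -0.05793726  0.02087932] zmed 0.02117946940258797
scene rim 208 rect 523.787353515625 304.7142639160156 45.402305603027344 45.649253845214844 circ (523.9230346679688, 304.7320251464844) 25.025354385375977 mean [0.52623222 0.3031858  0.21361346] zmed 0.21433180794381135
mask cap 0.82 [ 0.51491763 -0.05843323  0.02089965] [0.05543077 0.05604718 0.01321254]
mask cap 0.7 [ 0.60929752 -0.07172163  0.02093652] [0.05795431 0.0561974  0.01148349]
can_rim [(0.59, array([0.5866, 0.2652, 0.1337]))]
can_thread [(0.79, array([0.5868, 0.263 , 0.1324]))]
cap_top [(0.9, array([ 0.6128, -0.0729,  0.0244])), (0.62, array([ 0.5166, -0.0547,  0.0216]))]
```

View pics/crop1.png

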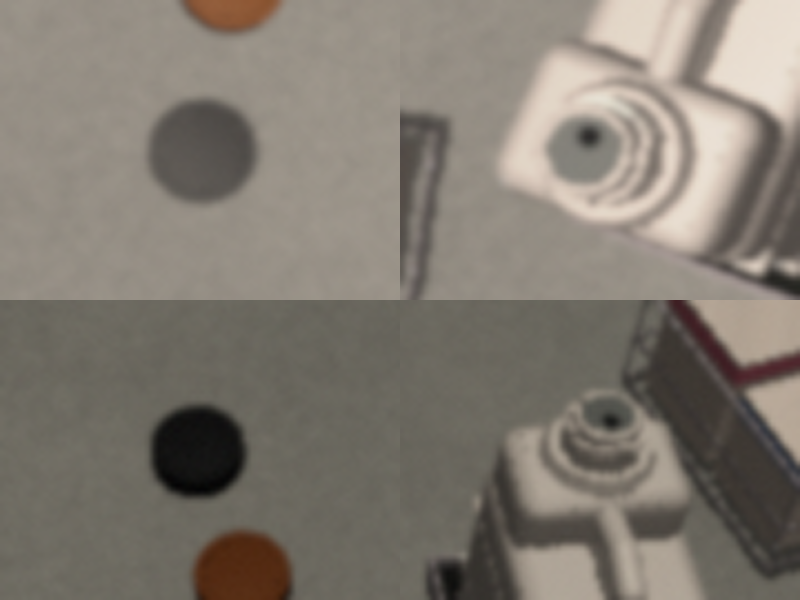

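The crop shows the black cap alone at (287,225) in top, with the brown one beside it. The open neck with its grey insert is at (100,211). So the target is confirmed, and I'm moving above the cap.

Emit:
arm_command(
  rows=[
    {"fingers": 100,"travel": [51.4,56.0,11],"roll": 0},
    {"fingers": 100,"travel": [51.4,56.0,11],"roll": 0},
    {"fingers": 100,"travel": [51.4,56.0,11],"roll": 0},
    {"fingers": 100,"travel": [51.4,56.0,11],"roll": 0},
    {"fingers": 100,"travel": [51.4,56.0,11],"roll": 0},
    {"fingers": 100,"travel": [51.4,56.0,11],"roll": 0},
    {"fingers": 100,"travel": [51.4,56.0,11],"roll": 0},
    {"fingers": 100,"travel": [51.4,56.0,11],"roll": 0},
    {"fingers": 100,"travel": [51.4,56.0,11],"roll": 0},
    {"fingers": 100,"travel": [51.4,56.0,11],"roll": 0},
  ],
)

```text
time_s: 2.0
tcp_pos: [0.3867, 0.1738, 0.1623]
ee_rot: [[0.973, -0.232, 0.001], [-0.232, -0.973, 0.001], [0.001, -0.001, -1.0]]
wrist_force: [1.1, 0.9, 0.1]
gripper_width: 0.998
```

```bash
python3 - <<'E'
from h import *
s=sense();print(s['time_s'],s['tcp_pos'],np.round(s['ee_rot'],3).tolist(),s['joints'])
for n,(u,v) in(('top',(100,211)),('scene',(385,148))):
    p,d=snap(n); P=pts(n,d)
    m=np.zeros(d.shape,bool); m[v-25:v+26,u-25:u+26]=1
    m&=(d>0)&(P[...,2]>.2118)&(P[...,2]<.219)
    k,lab,st,ce=cv2.connectedComponentsWithStats(m.astype(np.uint8)); i=1+np.argmax(st[1:,4]); q=P[lab==i]
    c,r=cv2.minEnclosingCircle((q[:,:2]*1000).astype(np.float32))
    print(n,len(q),c,r,q.mean(0),np.ptp(q,axis=0))
E
```

```text
2.0 [0.38670923 0.17380391 0.16226718] [[0.973, -0.232, 0.001], [-0.232, -0.973, 0.001], [0.001, -0.001, -1.0]] [ 4.63524463e+01  6.44253767e+00 -3.23460604e+01  1.48287498e-02
 -5.11163549e+01  3.02363590e+01]
top 394 (526.5302734375, 306.47076416015625) 23.634098052978516 [0.5256775  0.3061519  0.21564047] [0.04266357 0.0472533  0.00700804]
scene 156 (524.6021728515625, 303.88812255859375) 23.351211547851562 [0.5246833  0.3049982  0.21477322] [0.04624275 0.04330372 0.00635465]
```

Emit:
arm_command(
  rows=[
    {"fingers": 100,"travel": [17.8,19.4,8],"roll": 0},
    {"fingers": 100,"travel": [17.8,19.4,8],"roll": 0},
    {"fingers": 100,"travel": [17.8,19.4,8],"roll": 0},
    {"fingers": 100,"travel": [17.8,19.4,8],"roll": 0},
    {"fingers": 100,"travel": [17.8,19.4,8],"roll": 0},
    {"fingers": 100,"travel": [17.8,19.4,8],"roll": 0},
    {"fingers": 100,"travel": [17.8,19.4,8],"roll": 0},
    {"fingers": 100,"travel": [17.8,19.4,8],"roll": 0},
    {"fingers": 100,"travel": [17.8,19.4,8],"roll": 0},
  ],
)

```text
time_s: 3.0
tcp_pos: [0.5139, -0.0536, 0.0824]
ee_rot: [[0.973, -0.231, 0.001], [-0.231, -0.973, 0.0], [0.001, -0.0, -1.0]]
wrist_force: [0.1, 0.2, -0.0]
gripper_width: 0.998
```

```bash
python3 - <<'E'
from h import *
s=sense();print(s['time_s'],s['tcp_pos'],np.round(s['ee_rot'],3).tolist(),s['joints'])
E
```

```text
3.0 [ 0.513925   -0.05361933  0.08243114] [[0.973, -0.231, 0.001], [-0.231, -0.973, 0.0], [0.001, -0.0, -1.0]] [ 1.20574462e+01  2.12144885e+01 -2.59521460e+01 -2.45876734e-03
 -4.27930165e+01  6.45754950e+01]
```

Emit:
arm_command(
  rows=[
    {"fingers": 100,"travel": [0.1,0.25,3.5],"roll": 0},
    {"fingers": 85,"travel": [0.1,0.25,6.4],"roll": 0},
    {"fingers": 75,"travel": [0.1,0.25,6.8],"roll": 0},
    {"fingers": 60,"travel": [0.1,0.25,6.8],"roll": 0},
    {"fingers": 60,"travel": [0.1,0.25,6.8],"roll": 0},
    {"fingers": 60,"travel": [0.1,0.25,6.8],"roll": 0},
    {"fingers": 60,"travel": [0.1,0.25,6.8],"roll": 0},
  ],
)

```text
time_s: 3.7
tcp_pos: [0.5156, -0.0568, 0.0156]
ee_rot: [[0.973, -0.232, 0.004], [-0.232, -0.973, 0.001], [0.003, -0.001, -1.0]]
wrist_force: [-1.4, 3.4, 4.5]
gripper_width: 0.651
```

Emit:
arm_command(
  rows=[
    {"fingers": 82,"travel": [0,0,0],"roll": 0},
    {"fingers": 82,"travel": [0,0,0],"roll": 0},
    {"fingers": 82,"travel": [0,0,0],"roll": 0},
    {"fingers": 82,"travel": [0,0,0],"roll": 45},
    {"fingers": 82,"travel": [0,0,0],"roll": 45},
    {"fingers": 82,"travel": [0,0,0],"roll": 45},
    {"fingers": 82,"travel": [0,0,0],"roll": 45},
    {"fingers": 82,"travel": [0,0,0],"roll": 45},
    {"fingers": 82,"travel": [0,0,0],"roll": 45},
  ],
)

```text
time_s: 4.6
tcp_pos: [0.514, -0.0575, 0.0136]
ee_rot: [[0.52, -0.854, -0.001], [-0.854, -0.52, -0.0], [-0.0, 0.001, -1.0]]
wrist_force: [0.3, 0.4, -0.4]
gripper_width: 0.818
```

Emit:
arm_command(
  rows=[
    {"fingers": 82,"travel": [0,0,0],"roll": 45},
    {"fingers": 82,"travel": [0,0,0],"roll": 45},
    {"fingers": 82,"travel": [0,0,0],"roll": 45},
    {"fingers": 82,"travel": [0,0,0],"roll": 45},
    {"fingers": 82,"travel": [0,0,0],"roll": 45},
    {"fingers": 82,"travel": [0,0,0],"roll": 45},
    {"fingers": 60,"travel": [0,0,0],"roll": 45},
    {"fingers": 60,"travel": [0,0,0],"roll": 45},
    {"fingers": 60,"travel": [0,0,0],"roll": 45},
    {"fingers": 60,"travel": [0,0,0],"roll": 45},
  ],
)

```text
time_s: 5.6
tcp_pos: [0.5143, -0.0574, 0.0139]
ee_rot: [[-0.232, -0.973, -0.0], [-0.973, 0.232, -0.0], [0.0, 0.0, -1.0]]
wrist_force: [0.6, 0.0, -0.7]
gripper_width: 0.649
```

Emit:
arm_command(
  rows=[
    {"fingers": 60,"travel": [0,0,-5],"roll": 0},
    {"fingers": 60,"travel": [-2,0.4,-9.9],"roll": 0},
    {"fingers": 60,"travel": [-4,0.8,-14.5],"roll": 0},
    {"fingers": 60,"travel": [-6,1.2,-19],"roll": 0},
    {"fingers": 60,"travel": [-8,1.6,-23],"roll": 0},
    {"fingers": 60,"travel": [-35.6,7.3,-24.5],"roll": 0},
    {"fingers": 60,"travel": [-35.6,7.3,-24.5],"roll": 0},
    {"fingers": 60,"travel": [-35.6,7.3,-24.5],"roll": 0},
    {"fingers": 60,"travel": [-35.6,7.3,-24.5],"roll": 0},
    {"fingers": 60,"travel": [-35.6,7.3,-24.5],"roll": 0},
  ],
)

```text
time_s: 6.6
tcp_pos: [0.5246, 0.2756, 0.2574]
ee_rot: [[-0.232, -0.973, -0.0], [-0.973, 0.232, 0.0], [-0.0, 0.0, -1.0]]
wrist_force: [1.5, 0.5, -0.1]
gripper_width: 0.649
```

```bash
python3 - <<'E'
from h import *
s=sense();print(s['time_s'],s['tcp_pos'],np.round(s['ee_rot'],3).tolist(),s['joints'],s['gripper_width'],s['wrist_force'])
E
```

```text
6.6 [0.52463256 0.27562662 0.25740443] [[-0.232, -0.973, -0.0], [-0.973, 0.232, 0.0], [-0.0, 0.0, -1.0]] [ 4.33556454e+01  1.80021037e+01 -2.09841006e+00 -7.55267549e-03
 -6.98988379e+01 -5.67795724e+01] 0.6488672747787323 [ 1.46185086  0.4559463  -0.0618285 ]
```

Cap carried. I'll finish the approach over the rim, then check with the camera.

Emit:
arm_command(
  rows=[
    {"fingers": 60,"travel": [-2.9,0.7,0],"roll": 0},
    {"fingers": 60,"travel": [-2.9,0.7,0],"roll": 0},
    {"fingers": 60,"travel": [-2.9,0.7,0],"roll": 0},
    {"fingers": 60,"travel": [-2.9,0.7,0],"roll": 0},
  ],
)

```text
time_s: 7.0
tcp_pos: [0.525, 0.3026, 0.2571]
ee_rot: [[-0.233, -0.972, -0.001], [-0.972, 0.233, -0.0], [0.001, 0.0, -1.0]]
wrist_force: [-0.2, 0.0, -1.1]
gripper_width: 0.651
```

```bash
python3 - <<'E'
from h import *
s=sense();print(s['time_s'],s['tcp_pos'],s['wrist_force'])
p,d=snap('scene'); P=pts('scene',d)
v,u=145,388
cv2.imwrite('pics/hover.png',cv2.resize(p[v-60:v+60,u-80:u+80],(800,600),interpolation=cv2.INTER_CUBIC)[:,:,::-1])
# shoulder and rim/neck points
for r in search_frame('scene','cap')[:3]: print(r)
E
```

```text
7.0 [0.52495026 0.3026192  0.25710927] [-0.22901113  0.04065129 -1.06002131]
{'position': [0.6108, -0.0712, 0.0188], 'p': 0.97}
{'position': [0.527, 0.2858, 0.265], 'p': 0.67}
```

View pics/hover.png

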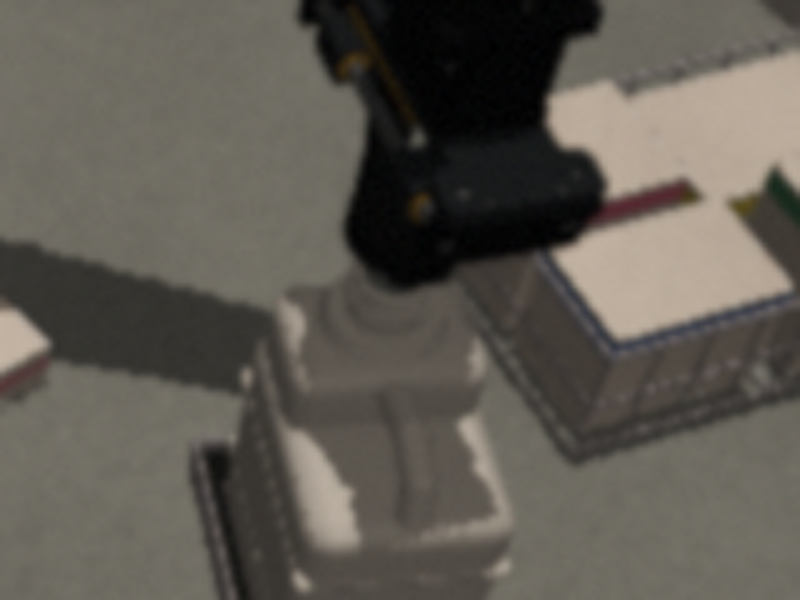

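Emit:
arm_command(
  rows=[
    {"fingers": 60,"travel": [-0.2,0,0.5],"roll": 0},
    {"fingers": 60,"travel": [-0.2,0,2.2],"roll": 0},
    {"fingers": 60,"travel": [-0.2,0,2.8],"roll": 0},
    {"fingers": 60,"travel": [-0.2,0,3.2],"roll": 0},
    {"fingers": 60,"travel": [-0.2,0,3.4],"roll": 0},
    {"fingers": 60,"travel": [-0.2,0,3.4],"roll": 0},
  ],
)

```text
time_s: 7.7
tcp_pos: [0.5257, 0.3055, 0.2233]
ee_rot: [[-0.233, -0.973, 0.0], [-0.973, 0.233, -0.0], [-0.0, -0.0, -1.0]]
wrist_force: [-0.2, 1.0, -0.4]
gripper_width: 0.648
```

Emit:
arm_command(
  rows=[
    {"fingers": 60,"travel": [0,0,0.1],"roll": 0},
    {"fingers": 60,"travel": [0,0,0.2],"roll": 0},
    {"fingers": 60,"travel": [0,0,0.2],"roll": 0},
  ],
)

```text
time_s: 8.0
tcp_pos: [0.5255, 0.3056, 0.2213]
ee_rot: [[-0.233, -0.973, -0.0], [-0.973, 0.233, 0.0], [-0.0, 0.0, -1.0]]
wrist_force: [0.3, 0.2, -0.5]
gripper_width: 0.647
```

Emit:
arm_command(
  rows=[
    {"fingers": 60,"travel": [0,0,0.1],"roll": 0},
    {"fingers": 60,"travel": [0,0,0.15],"roll": 0},
    {"fingers": 60,"travel": [0,0,0.15],"roll": 0},
  ],
)

```text
time_s: 8.3
tcp_pos: [0.5256, 0.3055, 0.2198]
ee_rot: [[-0.233, -0.973, -0.0], [-0.973, 0.233, -0.0], [0.0, 0.0, -1.0]]
wrist_force: [-1.0, -0.6, 0.1]
gripper_width: 0.65
```

Emit:
arm_command(
  rows=[
    {"fingers": 60,"travel": [0,0,0.1],"roll": 0},
    {"fingers": 60,"travel": [0,0,0.1],"roll": 0},
  ],
)

```text
time_s: 8.5
tcp_pos: [0.5256, 0.3056, 0.2195]
ee_rot: [[-0.232, -0.973, 0.001], [-0.973, 0.232, 0.0], [-0.0, -0.001, -1.0]]
wrist_force: [-2.6, 0.1, 4.5]
gripper_width: 0.651
```

Emit:
arm_command(
  rows=[
    {"fingers": 60,"travel": [0,0,0.1],"roll": 0},
    {"fingers": 60,"travel": [0,0,0.1],"roll": 0},
  ],
)

```text
time_s: 8.7
tcp_pos: [0.5257, 0.3056, 0.2193]
ee_rot: [[-0.232, -0.973, 0.001], [-0.973, 0.232, 0.001], [-0.001, -0.001, -1.0]]
wrist_force: [-2.5, -0.4, 6.8]
gripper_width: 0.649
```

Emit:
arm_command(
  rows=[
    {"fingers": 60,"travel": [0,0,-0.03],"roll": -4},
    {"fingers": 60,"travel": [0,0,-0.06],"roll": -8},
    {"fingers": 60,"travel": [0,0,-0.06],"roll": -8},
  ],
)

```text
time_s: 9.0
tcp_pos: [0.5261, 0.3067, 0.2197]
ee_rot: [[-0.094, -0.996, 0.003], [-0.996, 0.094, 0.003], [-0.003, -0.002, -1.0]]
wrist_force: [-1.7, 1.9, 4.8]
gripper_width: 0.651
```

Emit:
arm_command(
  rows=[
    {"fingers": 60,"travel": [0,0,-0.02],"roll": -4},
    {"fingers": 60,"travel": [0,0,-0.05],"roll": -8},
    {"fingers": 60,"travel": [0,0,-0.05],"roll": -8},
  ],
)

```text
time_s: 9.3
tcp_pos: [0.5253, 0.3054, 0.2185]
ee_rot: [[0.044, -0.999, -0.001], [-0.999, -0.044, -0.0], [0.0, 0.001, -1.0]]
wrist_force: [-2.8, 0.1, 2.2]
gripper_width: 0.647
```

Emit:
arm_command(
  rows=[
    {"fingers": 60,"travel": [0,0,0.08],"roll": 0},
    {"fingers": 60,"travel": [0,0,0.15],"roll": 0},
    {"fingers": 60,"travel": [0,0,0.15],"roll": 0},
  ],
)

```text
time_s: 9.6
tcp_pos: [0.5256, 0.3052, 0.2165]
ee_rot: [[0.043, -0.999, -0.001], [-0.999, -0.043, -0.001], [0.001, 0.001, -1.0]]
wrist_force: [0.1, 0.0, 0.1]
gripper_width: 0.645
```

Force went to zero while the cap sank 3 mm, so it dropped off the starts. I'll keep lowering until it touches the ribs.

Emit:
arm_command(
  rows=[
    {"fingers": 60,"travel": [0,0,0.1],"roll": 0},
    {"fingers": 60,"travel": [0,0,0.15],"roll": 0},
    {"fingers": 60,"travel": [0,0,0.15],"roll": 0},
  ],
)

```text
time_s: 9.9
tcp_pos: [0.5257, 0.3054, 0.2157]
ee_rot: [[0.044, -0.999, -0.0], [-0.999, -0.044, -0.0], [0.0, 0.0, -1.0]]
wrist_force: [-0.6, 0.5, 0.7]
gripper_width: 0.646
```

Emit:
arm_command(
  rows=[
    {"fingers": 60,"travel": [0,0,0.06],"roll": 0},
    {"fingers": 60,"travel": [0,0,0.12],"roll": 0},
    {"fingers": 60,"travel": [0,0,0.12],"roll": 0},
  ],
)

```text
time_s: 10.2
tcp_pos: [0.5258, 0.3055, 0.2151]
ee_rot: [[0.045, -0.999, 0.001], [-0.999, -0.045, 0.0], [-0.0, -0.001, -1.0]]
wrist_force: [-0.9, -0.5, 1.5]
gripper_width: 0.651
```

Emit:
arm_command(
  rows=[
    {"fingers": 60,"travel": [0,0,0.04],"roll": 7},
    {"fingers": 60,"travel": [0,0,0.08],"roll": 14},
    {"fingers": 60,"travel": [0,0,0.12],"roll": 21},
    {"fingers": 60,"travel": [0,0,0.16],"roll": 28},
    {"fingers": 60,"travel": [0,0,0.2],"roll": 35},
    {"fingers": 60,"travel": [0,0,0.2],"roll": 35},
  ],
)

```text
time_s: 10.8
tcp_pos: [0.5254, 0.3056, 0.2129]
ee_rot: [[-0.537, -0.844, -0.0], [-0.844, 0.537, 0.001], [-0.0, 0.0, -1.0]]
wrist_force: [-1.0, 0.8, 2.3]
gripper_width: 0.645
```

```bash
python3 - <<'E'
from h import *
s=sense();print(s['joints'],s['moment'],s['wrist_force'],s['tcp_pos'])
E
```

```text
[ 4.54172981e+01  2.12129555e+01 -3.87004835e+00 -2.52154894e-02
 -6.48987528e+01 -7.78563503e+01] [ 0.26060594  0.39938395 -0.05583243] [-1.02136719  0.77194709  2.32672189] [0.52540934 0.30563133 0.21288385]
```

Emit:
arm_command(
  rows=[
    {"fingers": 60,"travel": [0,0,0.04],"roll": 7},
    {"fingers": 60,"travel": [0,0,0.08],"roll": 14},
    {"fingers": 60,"travel": [0,0,0.12],"roll": 21},
    {"fingers": 60,"travel": [0,0,0.15],"roll": 28},
    {"fingers": 60,"travel": [0,0,0.15],"roll": 28},
  ],
)

```text
time_s: 11.3
tcp_pos: [0.5255, 0.306, 0.2113]
ee_rot: [[-0.869, -0.495, 0.0], [-0.495, 0.869, 0.001], [-0.001, 0.001, -1.0]]
wrist_force: [-1.6, 1.8, 2.6]
gripper_width: 0.65
```

```bash
python3 - <<'E'
from h import *
s=sense();print(s['joints'],s['moment'],s['wrist_force'],s['tcp_pos'])
E
```

```text
[ 4.54328949e+01  2.12897758e+01 -3.97917374e+00 -3.57668473e-02
 -6.46730030e+01 -1.05721410e+02] [ 0.49796727  0.43374186 -0.0726585 ] [-1.56791763  1.81740423  2.56096538] [0.52551303 0.30603389 0.21134411]
```

Emit:
arm_command(
  rows=[
    {"fingers": 60,"travel": [0,0,0.02],"roll": 6},
    {"fingers": 60,"travel": [0,0,0.04],"roll": 12},
    {"fingers": 60,"travel": [0,0,0.04],"roll": 12},
  ],
)

```text
time_s: 11.6
tcp_pos: [0.5254, 0.306, 0.2113]
ee_rot: [[-0.952, -0.305, 0.0], [-0.305, 0.952, 0.001], [-0.001, 0.001, -1.0]]
wrist_force: [-3.0, 2.3, 4.6]
gripper_width: 0.644
```

```bash
python3 - <<'E'
from h import *
s=sense();print(s['joints'][5],s['moment'],s['wrist_force'],s['tcp_pos'])
E
```

```text
-117.63918531989486 [ 0.48573943  0.89759313 -0.03886636] [-2.99225976  2.30025643  4.63637656] [0.525424   0.30598437 0.21132193]
```

Emit:
arm_command(
  rows=[
    {"fingers": 60,"travel": [0,0,0],"roll": 5},
    {"fingers": 60,"travel": [0,0,0],"roll": 10},
    {"fingers": 60,"travel": [0,0,0],"roll": 10},
  ],
)

```text
time_s: 11.9
tcp_pos: [0.5253, 0.3059, 0.2113]
ee_rot: [[-0.991, -0.136, 0.0], [-0.136, 0.991, 0.001], [-0.0, 0.001, -1.0]]
wrist_force: [-4.5, 0.1, 4.5]
gripper_width: 0.648
```

```bash
python3 - <<'E'
from h import *
s=sense();print(s['joints'][5],s['moment'],s['wrist_force'],s['tcp_pos'])
E
```

```text
-127.61063934810065 [ 0.45844121  1.21013861 -0.04184891] [-4.49375897  0.06814766  4.48628932] [0.52529846 0.30589452 0.21128985]
```

Emit:
arm_command(
  rows=[
    {"fingers": 60,"travel": [0,0,0],"roll": 5},
    {"fingers": 60,"travel": [0,0,0],"roll": 10},
    {"fingers": 60,"travel": [0,0,0],"roll": 10},
  ],
)

```text
time_s: 12.2
tcp_pos: [0.5249, 0.3057, 0.2113]
ee_rot: [[-0.999, 0.038, -0.001], [0.038, 0.999, 0.0], [0.001, 0.0, -1.0]]
wrist_force: [-5.2, 1.0, 6.4]
gripper_width: 0.649
```

```bash
python3 - <<'E'
from h import *
s=sense();print(s['joints'][5],s['moment'],s['wrist_force'],s['tcp_pos'])
E
```

```text
-137.61772253564314 [ 0.29967315  1.48201531 -0.12900071] [-5.24869752  1.04381997  6.40324117] [0.52490087 0.30566807 0.21129055]
```

Emit:
arm_command(
  rows=[
    {"fingers": 60,"travel": [0,0,0],"roll": 5},
    {"fingers": 60,"travel": [0,0,0],"roll": 10},
    {"fingers": 60,"travel": [0,0,0],"roll": 10},
  ],
)

```text
time_s: 12.5
tcp_pos: [0.5248, 0.3056, 0.2113]
ee_rot: [[-0.977, 0.211, -0.001], [0.211, 0.977, -0.0], [0.001, -0.001, -1.0]]
wrist_force: [-5.7, 0.9, 5.9]
gripper_width: 0.647
```

```bash
python3 - <<'E'
from h import *
s=sense();print(s['joints'][5],s['moment'],s['wrist_force'],s['tcp_pos'])
E
```

```text
-147.63847527033917 [ 0.18919567  1.42074438 -0.33060813] [-5.69315027  0.87867189  5.8605485 ] [0.52477761 0.30555787 0.21125034]
```

Emit:
arm_command(
  rows=[
    {"fingers": 60,"travel": [0,0,0],"roll": 5},
    {"fingers": 60,"travel": [0,0,0],"roll": 10},
    {"fingers": 60,"travel": [0,0,0],"roll": 10},
  ],
)

```text
time_s: 12.8
tcp_pos: [0.5246, 0.305, 0.2113]
ee_rot: [[-0.926, 0.377, -0.002], [0.377, 0.926, -0.002], [0.001, -0.002, -1.0]]
wrist_force: [-5.8, -0.1, 7.2]
gripper_width: 0.648
```

```bash
python3 - <<'E'
from h import *
s=sense();print(s['joints'][5],s['moment'],s['wrist_force'],s['tcp_pos'])
E
```

```text
-157.61447400998767 [-0.24743421  1.61691997 -0.21636442] [-5.78749594 -0.08547299  7.22603771] [0.52463866 0.30495884 0.21126461]
```

Emit:
arm_command(
  rows=[
    {"fingers": 60,"travel": [0,0,0],"roll": 5},
    {"fingers": 60,"travel": [0,0,0],"roll": 10},
    {"fingers": 60,"travel": [0,0,0],"roll": 10},
  ],
)

```text
time_s: 13.1
tcp_pos: [0.5256, 0.3058, 0.2116]
ee_rot: [[-0.847, 0.532, 0.001], [0.532, 0.847, 0.0], [-0.0, 0.001, -1.0]]
wrist_force: [-3.9, 2.2, 6.8]
gripper_width: 0.65
```

```bash
python3 - <<'E'
from h import *
s=sense();print(s['joints'][5],s['moment'],s['wrist_force'],s['tcp_pos'])
E
```

```text
-167.60607250799978 [ 0.26985199  1.14801064 -0.12464084] [-3.92229214  2.15625364  6.83405358] [0.525559   0.30576972 0.21156399]
```

Emit:
arm_command(
  rows=[
    {"fingers": 85,"travel": [0,0,0],"roll": 0},
    {"fingers": 85,"travel": [0,0,0],"roll": 0},
    {"fingers": 85,"travel": [0,0,0],"roll": 0},
    {"fingers": 85,"travel": [0,0,-4],"roll": 20},
    {"fingers": 85,"travel": [10,0,-8],"roll": 100},
    {"fingers": 85,"travel": [14,0,-8],"roll": -100},
    {"fingers": 85,"travel": [18,0,-8],"roll": -100},
    {"fingers": 85,"travel": [18,0,-8],"roll": -100},
    {"fingers": 85,"travel": [18,0,-8],"roll": -100},
    {"fingers": 85,"travel": [18,0,-8],"roll": -100},
  ],
)

```text
time_s: 14.1
tcp_pos: [0.3715, 0.4041, 0.2913]
ee_rot: [[-0.999, 0.027, -0.037], [0.026, 0.999, 0.022], [0.038, 0.021, -0.999]]
wrist_force: [0.6, -0.5, 0.3]
gripper_width: 0.851
```

```bash
python3 - <<'E'
from h import *
s=sense();print(s['time_s'],s['tcp_pos'],np.round(s['ee_rot'],3).tolist(),s['joints'],s['wrist_force'])
out=[]
for n,bx in(('top',((100,211),(424,207))),('scene',((385,145),(160,237)))):
    p,d=snap(n); P=pts(n,d)
    for u,v in bx:
        m=np.zeros(d.shape,bool); m[v-25:v+26,u-25:u+26]=1
        m&=(d>0)&(P[...,2]>.208)&(P[...,2]<.235)
        q=P[m]; 
        if len(q)>20:
            t=q[q[:,2]>np.median(q[:,2])-.004]; A=np.c_[t[:,:2]-t[:,:2].mean(0),np.ones(len(t))]
            print(n,len(q),'med',np.median(q[:,2]),'mean xy',t.mean(0),'tilt',np.degrees(np.linalg.lstsq(A,t[:,2],rcond=None)[0][:2]))
        out.append(cv2.resize(p[v-35:v+35,max(0,u-45):u+45],(400,300),interpolation=cv2.INTER_CUBIC))
cv2.imwrite('pics/chk.png',np.vstack([np.hstack(out[:2]),np.hstack(out[2:])])[:,:,::-1])
E
```

```text
14.1 [0.37145176 0.40412689 0.29130299] [[-0.999, 0.027, -0.037], [0.026, 0.999, 0.022], [0.038, 0.021, -0.999]] [  62.94097536   12.79751924   -3.46332413   -2.56577622  -73.59664727
 -153.73631278] [ 0.64392627 -0.47586695  0.32112881]
top 864 med 0.22087154644650236 mean xy [0.52511962 0.3064134  0.22099212] tilt [-0.05418606  0.5090614 ]
top 790 med 0.2192540241932195 mean xy [ 0.54789322 -0.29835477  0.21923775] tilt [ 0.16685673 -0.17444697]
scene 366 med 0.21999019610853304 mean xy [0.52421254 0.30490955 0.2201605 ] tilt [-0.3365913   0.17708759]
scene 542 med 0.2187142766003492 mean xy [ 0.54770414 -0.30063834  0.21881555] tilt [-0.55354192 -0.50549598]
```

View pics/chk.png

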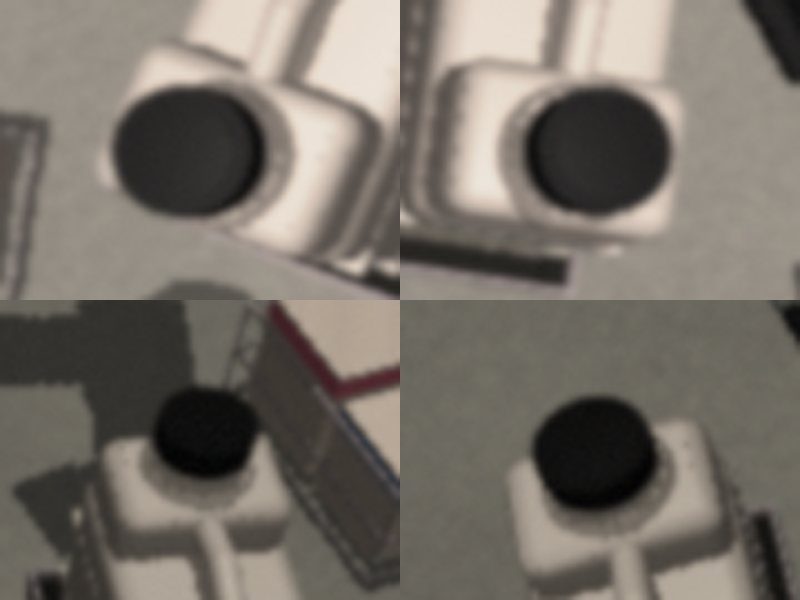

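The top and scene views show the cap level and centred on the neck. It stands 1.3-2.7 mm higher than the closed canister's cap, so the pads slipped and it isn't home yet. I'll unwind the wrist, regrip deeper and turn it further.

Emit:
arm_command(
  rows=[
    {"fingers": 85,"travel": [0,0,0],"roll": -150},
    {"fingers": 85,"travel": [0,0,0],"roll": -150},
    {"fingers": 85,"travel": [0,0,0],"roll": -150},
    {"fingers": 85,"travel": [0,0,0],"roll": -150},
    {"fingers": 85,"travel": [0,0,0],"roll": -150},
    {"fingers": 85,"travel": [0,0,0],"roll": -150},
    {"fingers": 85,"travel": [0,0,0],"roll": -150},
    {"fingers": 85,"travel": [0,0,0],"roll": -150},
    {"fingers": 85,"travel": [0,0,0],"roll": -150},
    {"fingers": 85,"travel": [0,0,0],"roll": -150},
  ],
)

```text
time_s: 15.2
tcp_pos: [0.3745, 0.4014, 0.2901]
ee_rot: [[-0.108, -0.993, -0.038], [-0.994, 0.107, 0.02], [-0.016, 0.04, -0.999]]
wrist_force: [-0.0, -0.1, -0.3]
gripper_width: 0.851
```

```bash
cat > st.py <<'E'
from h import *
import sys
s=sense();R=np.array(s['ee_rot']);print(s['time_s'],s['tcp_pos'].round(4),R.round(3).tolist(),'q6',s['joints'][5].round(1),'M',s['moment'].round(3),'F',s['wrist_force'].round(1))
if len(sys.argv)>1: print('tool delta cm',(R.T@(np.array(eval(sys.argv[1]))-s['tcp_pos'])*100).round(2))
E
python3 st.py '(.525,.3053,.25)'
```

```text
15.2 [0.3745 0.4014 0.2901] [[-0.108, -0.993, -0.038], [-0.994, 0.107, 0.02], [-0.016, 0.04, -0.999]] q6 -68.0 M [ 0.112 -0.087  0.014] F [-0.  -0.1 -0.3]
tool delta cm [  8.   -16.14   3.25]
```

Emit:
arm_command(
  rows=[
    {"fingers": 85,"travel": [0,0,0],"roll": -40},
    {"fingers": 85,"travel": [0,0,0],"roll": -40},
    {"fingers": 85,"travel": [0,0,0],"roll": -40},
    {"fingers": 85,"travel": [0,0,0],"roll": -40},
    {"fingers": 85,"travel": [0,0,0],"roll": -40},
    {"fingers": 85,"travel": [0,0,0],"roll": -40},
  ],
)

```text
time_s: 15.8
tcp_pos: [0.3744, 0.4015, 0.2902]
ee_rot: [[0.551, -0.833, -0.038], [-0.833, -0.552, 0.02], [-0.038, 0.021, -0.999]]
wrist_force: [0.5, 0.6, -0.8]
gripper_width: 0.849
```

```bash
python3 st.py '(.525,.3053,.25)'; python3 -c "
from h import *
print(sense()['joints'])"
```

```text
15.8 [0.3744 0.4015 0.2902] [[0.551, -0.833, -0.038], [-0.833, -0.552, 0.02], [-0.038, 0.021, -0.999]] q6 -28.3 M [-0.027 -0.038  0.038] F [ 0.5  0.6 -0.8]
tool delta cm [16.47 -7.32  3.25]
[ 62.52737132  12.90910553  -3.47733261  -2.56360427 -73.60891896
 -28.30057537]
```

The tool picked up a 2.5° tilt when joint 6 reached its stop, so q4 is -2.6°. I'll mirror that at the opposite stop to undo it, well clear of everything.

Emit:
arm_command(
  rows=[
    {"fingers": 85,"travel": [0,0,0],"roll": -86},
    {"fingers": 85,"travel": [0,0,0],"roll": -86},
    {"fingers": 85,"travel": [0,0,0],"roll": -86},
    {"fingers": 85,"travel": [0,0,0],"roll": -86},
    {"fingers": 85,"travel": [0,0,0],"roll": -86},
    {"fingers": 85,"travel": [0,0,0],"roll": -86},
    {"fingers": 85,"travel": [0,0,0],"roll": -86},
    {"fingers": 85,"travel": [0,0,0],"roll": -86},
    {"fingers": 85,"travel": [0,0,0],"roll": -86},
    {"fingers": 85,"travel": [0,0,0],"roll": -86},
  ],
)

```text
time_s: 16.8
tcp_pos: [0.3742, 0.4017, 0.2903]
ee_rot: [[0.868, 0.495, -0.038], [0.496, -0.868, 0.02], [-0.023, -0.036, -0.999]]
wrist_force: [-0.4, 0.8, -0.4]
gripper_width: 0.849
```

Emit:
arm_command(
  rows=[
    {"fingers": 85,"travel": [0,0,0],"roll": -86},
    {"fingers": 85,"travel": [0,0,0],"roll": -86},
    {"fingers": 85,"travel": [0,0,0],"roll": -86},
    {"fingers": 85,"travel": [0,0,0],"roll": -86},
    {"fingers": 85,"travel": [0,0,0],"roll": -86},
    {"fingers": 85,"travel": [0,0,0],"roll": -86},
    {"fingers": 85,"travel": [0,0,0],"roll": -86},
    {"fingers": 85,"travel": [0,0,0],"roll": -86},
    {"fingers": 85,"travel": [0,0,0],"roll": -86},
    {"fingers": 85,"travel": [0,0,0],"roll": -86},
  ],
)

```text
time_s: 17.8
tcp_pos: [0.3742, 0.4017, 0.2904]
ee_rot: [[-0.432, 0.901, -0.038], [0.901, 0.433, 0.02], [0.035, -0.025, -0.999]]
wrist_force: [1.6, -0.2, -0.9]
gripper_width: 0.853
```

Emit:
arm_command(
  rows=[
    {"fingers": 85,"travel": [0,0,0],"roll": -8},
    {"fingers": 85,"travel": [0,0,0],"roll": -16},
    {"fingers": 85,"travel": [0,0,0],"roll": -24},
    {"fingers": 85,"travel": [0,0,0],"roll": -32},
    {"fingers": 85,"travel": [0,0,0],"roll": -40},
    {"fingers": 85,"travel": [0,0,0],"roll": -40},
  ],
)

```text
time_s: 18.4
tcp_pos: [0.3501, 0.4122, 0.2908]
ee_rot: [[-0.895, 0.447, -0.009], [0.447, 0.895, 0.008], [0.012, 0.003, -1.0]]
wrist_force: [0.1, -0.0, -0.4]
gripper_width: 0.849
```

```bash
python3 st.py; python3 -c "
from h import *
print(sense()['joints'])"
```

```text
18.4 [0.3501 0.4122 0.2908] [[-0.895, 0.447, -0.009], [0.447, 0.895, 0.008], [0.012, 0.003, -1.0]] q6 177.2 M [-0.017 -0.189 -0.016] F [ 0.1 -0.  -0.4]
[ 66.47088182  11.69476109  -5.64894219  -0.6899526  -72.44246273
 177.20808819]
```

Emit:
arm_command(
  rows=[
    {"fingers": 85,"travel": [0,0,0],"roll": -4},
    {"fingers": 85,"travel": [0,0,0],"roll": -4},
    {"fingers": 85,"travel": [0,0,0],"roll": -4},
  ],
)

```text
time_s: 18.7
tcp_pos: [0.337, 0.4175, 0.2909]
ee_rot: [[-0.914, 0.405, 0.009], [0.405, 0.914, 0.002], [-0.008, 0.005, -1.0]]
wrist_force: [1.1, -0.3, -0.9]
gripper_width: 0.851
```

```bash
python3 st.py '(.525,.3053,.25)'; python3 -c "
from h import *
print(sense()['joints'])"
```

```text
18.7 [0.337  0.4175 0.2909] [[-0.914, 0.405, 0.009], [0.405, 0.914, 0.002], [-0.008, 0.005, -1.0]] q6 177.3 M [-0.02  -0.137 -0.   ] F [ 1.1 -0.3 -0.9]
tool delta cm [-21.7   -2.68   4.24]
[ 68.68334047  11.0534197   -6.90005248   0.49130014 -71.76548937
 177.29565206]
```

Emit:
arm_command(
  rows=[
    {"fingers": 85,"travel": [0,0,0],"roll": 85},
    {"fingers": 85,"travel": [0,0,0],"roll": 85},
    {"fingers": 85,"travel": [0,0,0],"roll": 85},
    {"fingers": 85,"travel": [0,0,0],"roll": 85},
    {"fingers": 85,"travel": [0,0,0],"roll": 85},
    {"fingers": 85,"travel": [0,0,0],"roll": 85},
    {"fingers": 85,"travel": [0,0,0],"roll": 85},
    {"fingers": 85,"travel": [0,0,0],"roll": 85},
    {"fingers": 85,"travel": [0,0,0],"roll": 85},
    {"fingers": 85,"travel": [0,0,0],"roll": 85},
  ],
)

```text
time_s: 19.7
tcp_pos: [0.3376, 0.4173, 0.2908]
ee_rot: [[0.33, 0.944, 0.009], [0.944, -0.33, 0.002], [0.005, 0.008, -1.0]]
wrist_force: [-0.1, -0.8, -0.5]
gripper_width: 0.849
```

```bash
python3 st.py '(.525,.3053,.25)'
```

```text
19.7 [0.3376 0.4173 0.2908] [[0.33, 0.944, 0.009], [0.944, -0.33, 0.002], [0.005, 0.008, -1.0]] q6 92.0 M [-0.07  -0.036 -0.087] F [-0.1 -0.8 -0.5]
tool delta cm [-4.42 21.35  4.24]
```

Emit:
arm_command(
  rows=[
    {"fingers": 85,"travel": [-4.4,21.35,1],"roll": 0},
    {"fingers": 85,"travel": [-4.4,21.35,1],"roll": 0},
    {"fingers": 85,"travel": [-4.4,21.35,1],"roll": 0},
    {"fingers": 85,"travel": [-4.4,21.35,1],"roll": 0},
    {"fingers": 85,"travel": [-4.4,21.35,1],"roll": 0},
    {"fingers": 85,"travel": [-4.4,21.35,1],"roll": 0},
    {"fingers": 85,"travel": [-4.4,21.35,1],"roll": 0},
    {"fingers": 85,"travel": [-4.4,21.35,1],"roll": 0},
  ],
)

```text
time_s: 20.5
tcp_pos: [0.5245, 0.3077, 0.2827]
ee_rot: [[0.321, 0.947, 0.01], [0.947, -0.321, 0.002], [0.005, 0.008, -1.0]]
wrist_force: [0.6, -0.2, 0.1]
gripper_width: 0.846
```

```bash
python3 st.py '(.525,.3053,.206)'
```

```text
20.5 [0.5245 0.3077 0.2827] [[0.321, 0.947, 0.01], [0.947, -0.321, 0.002], [0.005, 0.008, -1.0]] q6 115.4 M [-0.079 -0.05   0.013] F [ 0.6 -0.2  0.1]
tool delta cm [-0.25  0.06  7.67]
```

Emit:
arm_command(
  rows=[
    {"fingers": 85,"travel": [-0.25,0.05,1],"roll": 0},
    {"fingers": 85,"travel": [-0.25,0.05,3.5],"roll": 0},
    {"fingers": 85,"travel": [-0.25,0.05,6],"roll": 0},
    {"fingers": 85,"travel": [-0.25,0.05,7.4],"roll": 0},
    {"fingers": 85,"travel": [-0.25,0.05,7.65],"roll": 0},
    {"fingers": 60,"travel": [-0.25,0.05,7.65],"roll": 0},
    {"fingers": 60,"travel": [-0.25,0.05,7.65],"roll": 0},
    {"fingers": 60,"travel": [-0.25,0.05,7.65],"roll": 0},
    {"fingers": 60,"travel": [-0.25,0.05,7.65],"roll": 0},
  ],
)

```text
time_s: 21.4
tcp_pos: [0.5256, 0.3055, 0.2071]
ee_rot: [[0.321, 0.947, 0.011], [0.947, -0.321, 0.003], [0.007, 0.009, -1.0]]
wrist_force: [-0.8, 0.8, 1.9]
gripper_width: 0.648
```

```bash
python3 st.py
```

```text
21.4 [0.5256 0.3055 0.2071] [[0.321, 0.947, 0.011], [0.947, -0.321, 0.003], [0.007, 0.009, -1.0]] q6 115.6 M [ 0.133  0.19  -0.022] F [-0.8  0.8  1.9]
```

Emit:
arm_command(
  rows=[
    {"fingers": 60,"travel": [0,0,0.04],"roll": 7},
    {"fingers": 60,"travel": [0,0,0.08],"roll": 14},
    {"fingers": 60,"travel": [0,0,0.12],"roll": 21},
    {"fingers": 60,"travel": [0,0,0.12],"roll": 21},
  ],
)

```text
time_s: 21.8
tcp_pos: [0.5254, 0.3055, 0.2057]
ee_rot: [[0.639, 0.769, 0.011], [0.769, -0.639, 0.003], [0.009, 0.006, -1.0]]
wrist_force: [-1.7, 1.8, 2.4]
gripper_width: 0.649
```

```bash
python3 st.py
```

```text
21.8 [0.5254 0.3055 0.2057] [[0.639, 0.769, 0.011], [0.769, -0.639, 0.003], [0.009, 0.006, -1.0]] q6 94.6 M [0.232 0.433 0.007] F [-1.7  1.8  2.4]
```

Emit:
arm_command(
  rows=[
    {"fingers": 60,"travel": [0,0,0.04],"roll": 7},
    {"fingers": 60,"travel": [0,0,0.08],"roll": 14},
    {"fingers": 60,"travel": [0,0,0.1],"roll": 21},
    {"fingers": 60,"travel": [0,0,0.1],"roll": 21},
  ],
)

```text
time_s: 22.2
tcp_pos: [0.5258, 0.3059, 0.2053]
ee_rot: [[0.871, 0.492, 0.012], [0.492, -0.871, 0.004], [0.012, 0.003, -1.0]]
wrist_force: [-2.8, 1.6, 4.8]
gripper_width: 0.646
```

```bash
python3 st.py
```

```text
22.2 [0.5258 0.3059 0.2053] [[0.871, 0.492, 0.012], [0.492, -0.871, 0.004], [0.012, 0.003, -1.0]] q6 73.7 M [ 0.357  0.628 -0.015] F [-2.8  1.6  4.8]
```

Emit:
arm_command(
  rows=[
    {"fingers": 60,"travel": [0,0,0],"roll": 5},
    {"fingers": 60,"travel": [0,0,0],"roll": 10},
    {"fingers": 60,"travel": [0,0,0],"roll": 15},
    {"fingers": 60,"travel": [0,0,0],"roll": 15},
  ],
)

```text
time_s: 22.6
tcp_pos: [0.5254, 0.3056, 0.2053]
ee_rot: [[0.968, 0.251, 0.011], [0.251, -0.968, 0.003], [0.011, 0.0, -1.0]]
wrist_force: [-2.8, 1.5, 6.3]
gripper_width: 0.651
```

```bash
python3 st.py
```

```text
22.6 [0.5254 0.3056 0.2053] [[0.968, 0.251, 0.011], [0.251, -0.968, 0.003], [0.011, 0.0, -1.0]] q6 58.8 M [ 0.108  0.837 -0.056] F [-2.8  1.5  6.3]
```

Emit:
arm_command(
  rows=[
    {"fingers": 60,"travel": [0,0,0],"roll": 7},
    {"fingers": 60,"travel": [0,0,0],"roll": 14},
    {"fingers": 60,"travel": [0,0,0],"roll": 14},
  ],
)

```text
time_s: 22.9
tcp_pos: [0.5245, 0.3053, 0.2052]
ee_rot: [[1.0, 0.008, 0.009], [0.008, -1.0, 0.001], [0.009, -0.001, -1.0]]
wrist_force: [-5.6, 1.8, 6.6]
gripper_width: 0.645
```

```bash
python3 st.py
```

```text
22.9 [0.5245 0.3053 0.2052] [[1.0, 0.008, 0.009], [0.008, -1.0, 0.001], [0.009, -0.001, -1.0]] q6 44.7 M [-0.073  1.592 -0.288] F [-5.6  1.8  6.6]
```

Emit:
arm_command(
  rows=[
    {"fingers": 60,"travel": [0,0,0],"roll": 7},
    {"fingers": 60,"travel": [0,0,0],"roll": 14},
    {"fingers": 60,"travel": [0,0,0],"roll": 14},
  ],
)

```text
time_s: 23.2
tcp_pos: [0.5256, 0.306, 0.2053]
ee_rot: [[0.973, -0.233, 0.012], [-0.233, -0.973, 0.003], [0.011, -0.006, -1.0]]
wrist_force: [-1.9, 2.4, 5.8]
gripper_width: 0.651
```

```bash
python3 st.py
```

```text
23.2 [0.5256 0.306  0.2053] [[0.973, -0.233, 0.012], [-0.233, -0.973, 0.003], [0.011, -0.006, -1.0]] q6 30.8 M [ 0.45   0.871 -0.056] F [-1.9  2.4  5.8]
```

Emit:
arm_command(
  rows=[
    {"fingers": 60,"travel": [0,0,0],"roll": 7},
    {"fingers": 60,"travel": [0,0,0],"roll": 14},
    {"fingers": 60,"travel": [0,0,0],"roll": 14},
  ],
)

```text
time_s: 23.5
tcp_pos: [0.5267, 0.3055, 0.2056]
ee_rot: [[0.887, -0.462, 0.013], [-0.462, -0.887, 0.003], [0.011, -0.009, -1.0]]
wrist_force: [-0.2, -1.2, 6.0]
gripper_width: 0.65
```

```bash
python3 st.py
```

```text
23.5 [0.5267 0.3055 0.2056] [[0.887, -0.462, 0.013], [-0.462, -0.887, 0.003], [0.011, -0.009, -1.0]] q6 16.7 M [-0.075 -0.135 -0.258] F [-0.2 -1.2  6. ]
```

Emit:
arm_command(
  rows=[
    {"fingers": 85,"travel": [0,0,0],"roll": 0},
    {"fingers": 85,"travel": [0,0,0],"roll": 0},
    {"fingers": 85,"travel": [0,0,0],"roll": 0},
    {"fingers": 85,"travel": [0,0,-4],"roll": 0},
    {"fingers": 85,"travel": [0,0,-8],"roll": 0},
    {"fingers": 85,"travel": [-18,-2,-8],"roll": 0},
    {"fingers": 85,"travel": [-18,-2,-8],"roll": 0},
    {"fingers": 85,"travel": [-18,-2,-8],"roll": 0},
    {"fingers": 85,"travel": [-18,-2,-8],"roll": 0},
  ],
)

```text
time_s: 24.4
tcp_pos: [0.3721, 0.4073, 0.2822]
ee_rot: [[0.887, -0.462, 0.009], [-0.462, -0.887, 0.001], [0.007, -0.005, -1.0]]
wrist_force: [0.3, 1.5, 0.1]
gripper_width: 0.849
```

```bash
cat > chk.py <<'E'
from h import *
import sys
out=[]
for n,bx in(('top',((100,211),(424,207))),('scene',((385,145),(160,237)))):
    p,d=snap(n); P=pts(n,d)
    for u,v in bx:
        m=np.zeros(d.shape,bool); m[v-25:v+26,u-25:u+26]=1
        m&=(d>0)&(P[...,2]>.208)&(P[...,2]<.235)
        q=P[m]
        if len(q)>20:
            t=q[q[:,2]>np.median(q[:,2])-.004]; A=np.c_[t[:,:2]-t[:,:2].mean(0),np.ones(len(t))]
            print(n,len(q),'med',np.median(q[:,2]).round(4),'mean',t.mean(0).round(4),'tilt',np.degrees(np.linalg.lstsq(A,t[:,2],rcond=None)[0][:2]).round(2))
        out.append(cv2.resize(p[v-35:v+35,max(0,u-45):u+45],(400,300),interpolation=cv2.INTER_CUBIC))
        # shoulder reference (z about 0.18)
        w=np.zeros(d.shape,bool); w[v-45:v+46,max(0,u-45):u+46]=1
        w&=(P[...,2]>.170)&(P[...,2]<.186); print('   shoulder z',np.median(P[w][:,2]).round(4),w.sum())
cv2.imwrite('pics/'+sys.argv[1],np.vstack([np.hstack(out[:2]),np.hstack(out[2:])])[:,:,::-1])
E
python3 st.py; python3 chk.py chk2.png
```

```text
24.4 [0.3721 0.4073 0.2822] [[0.887, -0.462, 0.009], [-0.462, -0.887, 0.001], [0.007, -0.005, -1.0]] q6 -2.3 M [ 0.096 -0.046  0.024] F [0.3 1.5 0.1]
top 847 med 0.2202 mean [0.5247 0.3062 0.2203] tilt [3.96 0.43]
   shoulder z 0.1788 1207
top 784 med 0.2191 mean [ 0.5479 -0.2983  0.2191] tilt [-0.18 -0.53]
   shoulder z 0.1788 1107
scene 361 med 0.2192 mean [0.5243 0.3041 0.2196] tilt [3.1  0.98]
   shoulder z 0.1781 633
scene 543 med 0.2188 mean [ 0.5478 -0.3008  0.2189] tilt [-0.42  0.12]
   shoulder z 0.1786 949
```

View pics/chk2.png

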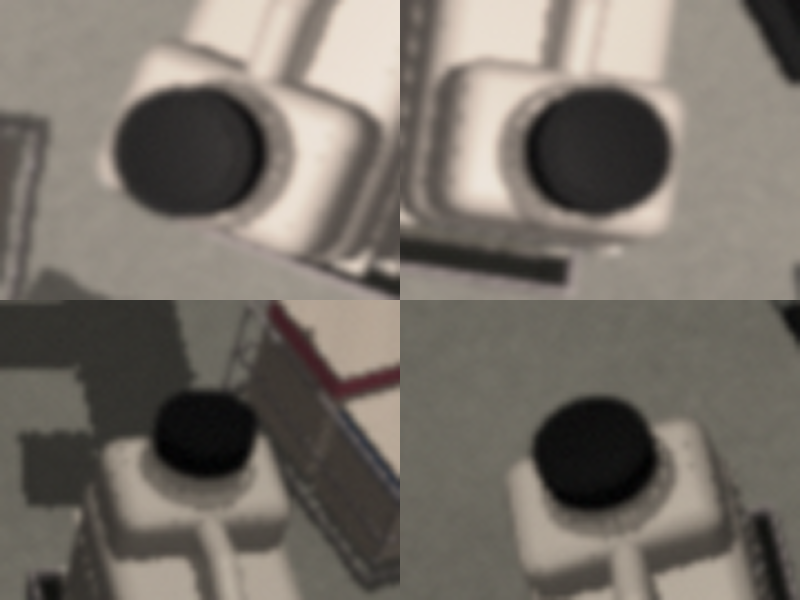

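The cap now sits cocked by about 4°, with the rear side high. Its centre is about 1 mm above home. I'll regrip with the jaws along x to square it, back it off until it drops again, then drive it more carefully.

Emit:
arm_command(
  rows=[
    {"fingers": 85,"travel": [0,0,0],"roll": 62},
    {"fingers": 85,"travel": [0,0,0],"roll": 62},
    {"fingers": 85,"travel": [0,0,0],"roll": 62},
    {"fingers": 85,"travel": [0,0,0],"roll": 62},
    {"fingers": 85,"travel": [0,0,0],"roll": 62},
    {"fingers": 85,"travel": [0,0,0],"roll": 62},
    {"fingers": 85,"travel": [0,0,0],"roll": 62},
    {"fingers": 85,"travel": [0,0,0],"roll": 62},
    {"fingers": 85,"travel": [0,0,0],"roll": 62},
  ],
)

```text
time_s: 25.4
tcp_pos: [0.375, 0.4058, 0.282]
ee_rot: [[0.005, -1.0, 0.009], [-1.0, -0.005, 0.001], [-0.001, -0.009, -1.0]]
wrist_force: [0.3, 0.3, -0.6]
gripper_width: 0.85
```

```bash
python3 st.py '(.525,.3053,.26)'
```

```text
25.4 [0.375  0.4058 0.282 ] [[0.005, -1.0, 0.009], [-1.0, -0.005, 0.001], [-0.001, -0.009, -1.0]] q6 -64.2 M [ 0.134 -0.04  -0.035] F [ 0.3  0.3 -0.6]
tool delta cm [ 10.13 -14.93   2.33]
```

Emit:
arm_command(
  rows=[
    {"fingers": 85,"travel": [10.1,-14.95,0],"roll": 0},
    {"fingers": 85,"travel": [10.1,-14.95,0],"roll": 0},
    {"fingers": 85,"travel": [10.1,-14.95,0],"roll": 0},
    {"fingers": 85,"travel": [10.1,-14.95,0],"roll": 0},
    {"fingers": 85,"travel": [10.1,-14.95,0],"roll": 0},
    {"fingers": 85,"travel": [10.1,-14.95,0],"roll": 0},
  ],
)

```text
time_s: 26.0
tcp_pos: [0.525, 0.3052, 0.2831]
ee_rot: [[0.004, -1.0, 0.009], [-1.0, -0.004, 0.001], [-0.001, -0.009, -1.0]]
wrist_force: [-0.3, 0.1, 0.4]
gripper_width: 0.852
```

```bash
python3 st.py '(.5252,.3053,.206)'
```

```text
26.0 [0.525  0.3052 0.2831] [[0.004, -1.0, 0.009], [-1.0, -0.004, 0.001], [-0.001, -0.009, -1.0]] q6 -45.4 M [ 0.087 -0.055  0.004] F [-0.3  0.1  0.4]
tool delta cm [-0.    0.05  7.71]
```

Emit:
arm_command(
  rows=[
    {"fingers": 85,"travel": [0,0.05,2.5],"roll": 0},
    {"fingers": 85,"travel": [0,0.05,5],"roll": 0},
    {"fingers": 85,"travel": [0,0.05,7],"roll": 0},
    {"fingers": 85,"travel": [0,0.05,7.7],"roll": 0},
    {"fingers": 85,"travel": [0,0.05,7.7],"roll": 0},
    {"fingers": 60,"travel": [0,0.05,7.7],"roll": 0},
    {"fingers": 60,"travel": [0,0.05,7.7],"roll": 0},
    {"fingers": 60,"travel": [0,0.05,7.7],"roll": 0},
    {"fingers": 60,"travel": [0,0.05,7.7],"roll": 0},
  ],
)

```text
time_s: 26.9
tcp_pos: [0.524, 0.3067, 0.2079]
ee_rot: [[0.005, -1.0, 0.009], [-1.0, -0.005, 0.003], [-0.003, -0.009, -1.0]]
wrist_force: [-4.7, 1.7, 4.5]
gripper_width: 0.65
```

```bash
python3 st.py
```

```text
26.9 [0.524  0.3067 0.2079] [[0.005, -1.0, 0.009], [-1.0, -0.005, 0.003], [-0.003, -0.009, -1.0]] q6 -45.6 M [ 0.484  1.496 -0.118] F [-4.7  1.7  4.5]
```

Emit:
arm_command(
  rows=[
    {"fingers": 60,"travel": [0,0,-0.05],"roll": -8},
    {"fingers": 60,"travel": [0,0,-0.1],"roll": -16},
    {"fingers": 60,"travel": [0,0,-0.1],"roll": -16},
  ],
)

```text
time_s: 27.2
tcp_pos: [0.5235, 0.3074, 0.2082]
ee_rot: [[0.283, -0.959, 0.008], [-0.959, -0.283, 0.004], [-0.001, -0.009, -1.0]]
wrist_force: [-5.5, 3.9, 2.0]
gripper_width: 0.651
```

```bash
python3 st.py
```

```text
27.2 [0.5235 0.3074 0.2082] [[0.283, -0.959, 0.008], [-0.959, -0.283, 0.004], [-0.001, -0.009, -1.0]] q6 -29.4 M [1.087 1.651 0.061] F [-5.5  3.9  2. ]
```

Emit:
arm_command(
  rows=[
    {"fingers": 60,"travel": [0,0,-0.03],"roll": -8},
    {"fingers": 60,"travel": [0,0,-0.06],"roll": -16},
    {"fingers": 60,"travel": [0,0,-0.06],"roll": -16},
  ],
)

```text
time_s: 27.5
tcp_pos: [0.5253, 0.3063, 0.2093]
ee_rot: [[0.535, -0.845, 0.012], [-0.845, -0.535, 0.003], [0.004, -0.011, -1.0]]
wrist_force: [0.2, -1.1, 2.2]
gripper_width: 0.651
```

Emit:
arm_command(
  rows=[
    {"fingers": 60,"travel": [0,0,-0.04],"roll": -8},
    {"fingers": 60,"travel": [0,0,-0.08],"roll": -16},
    {"fingers": 60,"travel": [0,0,-0.08],"roll": -16},
  ],
)

```text
time_s: 27.8
tcp_pos: [0.5256, 0.3066, 0.2102]
ee_rot: [[0.745, -0.667, 0.012], [-0.667, -0.745, 0.003], [0.007, -0.011, -1.0]]
wrist_force: [-0.2, 0.3, 2.6]
gripper_width: 0.647
```

Emit:
arm_command(
  rows=[
    {"fingers": 60,"travel": [0,0,-0.04],"roll": -8},
    {"fingers": 60,"travel": [0,0,-0.08],"roll": -16},
    {"fingers": 60,"travel": [0,0,-0.08],"roll": -16},
  ],
)

```text
time_s: 28.1
tcp_pos: [0.5259, 0.3063, 0.2111]
ee_rot: [[0.899, -0.437, 0.013], [-0.437, -0.899, 0.002], [0.01, -0.008, -1.0]]
wrist_force: [2.0, -0.9, 3.0]
gripper_width: 0.653
```

```bash
python3 st.py
```

```text
28.1 [0.5259 0.3063 0.2111] [[0.899, -0.437, 0.013], [-0.437, -0.899, 0.002], [0.01, -0.008, -1.0]] q6 18.2 M [-0.291 -0.47   0.111] F [ 2.  -0.9  3. ]
```

Emit:
arm_command(
  rows=[
    {"fingers": 60,"travel": [0,0,-0.04],"roll": -8},
    {"fingers": 60,"travel": [0,0,-0.08],"roll": -16},
    {"fingers": 60,"travel": [0,0,-0.08],"roll": -16},
  ],
)

```text
time_s: 28.4
tcp_pos: [0.5258, 0.3065, 0.212]
ee_rot: [[0.985, -0.173, 0.012], [-0.173, -0.985, 0.003], [0.012, -0.005, -1.0]]
wrist_force: [0.0, -1.0, 4.3]
gripper_width: 0.652
```

Emit:
arm_command(
  rows=[
    {"fingers": 60,"travel": [0,0,-0.04],"roll": -8},
    {"fingers": 60,"travel": [0,0,-0.08],"roll": -16},
    {"fingers": 60,"travel": [0,0,-0.08],"roll": -16},
  ],
)

```text
time_s: 28.7
tcp_pos: [0.5258, 0.3068, 0.2129]
ee_rot: [[0.994, 0.105, 0.013], [0.105, -0.994, 0.004], [0.013, -0.002, -1.0]]
wrist_force: [1.0, 0.1, 6.1]
gripper_width: 0.654
```

```bash
python3 st.py
```

```text
28.7 [0.5258 0.3068 0.2129] [[0.994, 0.105, 0.013], [0.105, -0.994, 0.004], [0.013, -0.002, -1.0]] q6 50.2 M [ 0.031 -0.276  0.017] F [1.  0.1 6.1]
```

Emit:
arm_command(
  rows=[
    {"fingers": 60,"travel": [0,0,-0.07],"roll": -8},
    {"fingers": 60,"travel": [0,0,-0.12],"roll": -16},
    {"fingers": 60,"travel": [0,0,-0.12],"roll": -16},
  ],
)

```text
time_s: 29.0
tcp_pos: [0.5263, 0.3069, 0.214]
ee_rot: [[0.927, 0.375, 0.014], [0.375, -0.927, 0.004], [0.014, 0.001, -1.0]]
wrist_force: [2.2, 0.5, 4.4]
gripper_width: 0.65
```

Emit:
arm_command(
  rows=[
    {"fingers": 60,"travel": [0,0,-0.05],"roll": -8},
    {"fingers": 60,"travel": [0,0,-0.1],"roll": -16},
    {"fingers": 60,"travel": [0,0,-0.1],"roll": -16},
  ],
)

```text
time_s: 29.3
tcp_pos: [0.5241, 0.3063, 0.2129]
ee_rot: [[0.789, 0.615, 0.008], [0.615, -0.789, 0.002], [0.007, 0.004, -1.0]]
wrist_force: [-0.6, -0.1, -0.4]
gripper_width: 0.652
```

Emit:
arm_command(
  rows=[
    {"fingers": 60,"travel": [0,0,-0.05],"roll": -8},
    {"fingers": 60,"travel": [0,0,-0.1],"roll": -16},
    {"fingers": 60,"travel": [0,0,-0.1],"roll": -16},
  ],
)

```text
time_s: 29.6
tcp_pos: [0.5242, 0.3063, 0.2141]
ee_rot: [[0.589, 0.808, 0.008], [0.808, -0.589, 0.001], [0.006, 0.006, -1.0]]
wrist_force: [-0.2, -0.1, 1.1]
gripper_width: 0.651
```

```bash
python3 st.py
```

```text
29.6 [0.5242 0.3063 0.2141] [[0.589, 0.808, 0.008], [0.808, -0.589, 0.001], [0.006, 0.006, -1.0]] q6 98.1 M [ 0.058 -0.067 -0.009] F [-0.2 -0.1  1.1]
```

Second drop felt: Fz fell from 4.4 N to about 0 past the peak. I'll centre slightly and lower gently onto the thread.

Emit:
arm_command(
  rows=[
    {"fingers": 60,"travel": [0.05,0.12,0.1],"roll": 0},
    {"fingers": 60,"travel": [0.05,0.12,0.2],"roll": 0},
    {"fingers": 60,"travel": [0.05,0.12,0.2],"roll": 0},
  ],
)

```text
time_s: 29.9
tcp_pos: [0.5259, 0.3062, 0.2128]
ee_rot: [[0.586, 0.81, 0.01], [0.81, -0.586, 0.002], [0.007, 0.007, -1.0]]
wrist_force: [-0.4, 0.3, 0.7]
gripper_width: 0.643
```

Emit:
arm_command(
  rows=[
    {"fingers": 60,"travel": [0,0,0.08],"roll": 0},
    {"fingers": 60,"travel": [0,0,0.15],"roll": 0},
    {"fingers": 60,"travel": [0,0,0.15],"roll": 0},
  ],
)

```text
time_s: 30.2
tcp_pos: [0.5261, 0.3062, 0.212]
ee_rot: [[0.584, 0.812, 0.011], [0.812, -0.584, 0.003], [0.008, 0.007, -1.0]]
wrist_force: [-1.5, 1.1, 4.7]
gripper_width: 0.649
```

```bash
python3 st.py
```

```text
30.2 [0.5261 0.3062 0.212 ] [[0.584, 0.812, 0.011], [0.812, -0.584, 0.003], [0.008, 0.007, -1.0]] q6 98.5 M [ 0.252  0.36  -0.005] F [-1.5  1.1  4.7]
```

Emit:
arm_command(
  rows=[
    {"fingers": 85,"travel": [0,0,0],"roll": 0},
    {"fingers": 85,"travel": [0,0,0],"roll": 0},
    {"fingers": 85,"travel": [0,0,0],"roll": 0},
    {"fingers": 85,"travel": [0,0,-4],"roll": 0},
    {"fingers": 85,"travel": [0,0,-7],"roll": 0},
    {"fingers": 85,"travel": [0,-18,-7],"roll": 0},
    {"fingers": 85,"travel": [0,-18,-7],"roll": 0},
    {"fingers": 85,"travel": [0,-18,-7],"roll": 0},
    {"fingers": 85,"travel": [0,-18,-7],"roll": 0},
    {"fingers": 85,"travel": [0,-18,-7],"roll": 0},
  ],
)

```text
time_s: 31.2
tcp_pos: [0.3766, 0.4126, 0.2799]
ee_rot: [[0.58, 0.815, 0.009], [0.815, -0.58, 0.002], [0.007, 0.006, -1.0]]
wrist_force: [0.5, -0.5, -0.1]
gripper_width: 0.851
```

```bash
python3 chk.py chk3.png;python3 st.py '(.5255,.306,.26)'
```

```text
top 886 med 0.224 mean [0.5269 0.3059 0.2241] tilt [-0.45 -0.34]
   shoulder z 0.1786 1172
top 793 med 0.219 mean [ 0.5479 -0.2985  0.2191] tilt [ 0.02 -0.45]
   shoulder z 0.1788 1102
scene 384 med 0.223 mean [0.5261 0.3037 0.2233] tilt [-0.23 -0.04]
   shoulder z 0.1781 633
scene 546 med 0.2185 mean [ 0.5478 -0.3008  0.2187] tilt [-0.85  0.13]
   shoulder z 0.1786 944
31.3 [0.3787 0.4111 0.2799] [[0.582, 0.813, 0.01], [0.813, -0.582, 0.001], [0.006, 0.007, -1.0]] q6 80.0 M [-0.077 -0.031  0.026] F [ 0.4  0.3 -0.2]
tool delta cm [-1.000e-02  1.804e+01  2.120e+00]
```

With the cap released, the cameras show it level, its top about 8 mm above the rim. That is the dropped state, about 23° past the starts. I'll regrip and turn clockwise in short strokes with very light axial force.

Emit:
arm_command(
  rows=[
    {"fingers": 85,"travel": [0,18.05,0],"roll": 0},
    {"fingers": 85,"travel": [0,18.05,0],"roll": 0},
    {"fingers": 85,"travel": [0,18.05,0],"roll": 0},
    {"fingers": 85,"travel": [0,18.05,0],"roll": 0},
    {"fingers": 85,"travel": [0,18.05,2],"roll": 0},
    {"fingers": 85,"travel": [0,18.05,2],"roll": 0},
    {"fingers": 85,"travel": [0,18.05,2],"roll": 0},
  ],
)

```text
time_s: 32.0
tcp_pos: [0.5264, 0.3046, 0.261]
ee_rot: [[0.585, 0.811, 0.009], [0.811, -0.585, 0.0], [0.005, 0.007, -1.0]]
wrist_force: [-0.1, 0.3, -0.3]
gripper_width: 0.852
```

```bash
python3 st.py '(.5256,.3058,.213)'
```

```text
32.0 [0.5264 0.3046 0.261 ] [[0.585, 0.811, 0.009], [0.811, -0.585, 0.0], [0.005, 0.007, -1.0]] q6 98.6 M [-0.081 -0.1   -0.046] F [-0.1  0.3 -0.3]
tool delta cm [ 0.03 -0.17  4.8 ]
```

Emit:
arm_command(
  rows=[
    {"fingers": 85,"travel": [0.03,-0.15,2],"roll": 0},
    {"fingers": 85,"travel": [0.03,-0.15,4],"roll": 0},
    {"fingers": 85,"travel": [0.03,-0.15,4.75],"roll": 0},
    {"fingers": 85,"travel": [0.03,-0.15,4.75],"roll": 0},
    {"fingers": 60,"travel": [0.03,-0.15,4.75],"roll": 0},
    {"fingers": 60,"travel": [0.03,-0.15,4.75],"roll": 0},
    {"fingers": 60,"travel": [0.03,-0.15,4.75],"roll": 0},
    {"fingers": 60,"travel": [0.03,-0.15,4.75],"roll": 0},
  ],
)

```text
time_s: 32.8
tcp_pos: [0.5257, 0.3071, 0.2148]
ee_rot: [[0.583, 0.812, 0.011], [0.812, -0.584, 0.003], [0.009, 0.007, -1.0]]
wrist_force: [-0.2, -0.1, 1.3]
gripper_width: 0.651
```

```bash
python3 st.py
```

```text
32.8 [0.5257 0.3071 0.2148] [[0.583, 0.812, 0.011], [0.812, -0.584, 0.003], [0.009, 0.007, -1.0]] q6 98.5 M [-0.032  0.021  0.059] F [-0.2 -0.1  1.3]
```

Emit:
arm_command(
  rows=[
    {"fingers": 60,"travel": [0,0,0.05],"roll": 8},
    {"fingers": 60,"travel": [0,0,0.1],"roll": 16},
    {"fingers": 60,"travel": [0,0,0.15],"roll": 24},
    {"fingers": 60,"travel": [0,0,0.15],"roll": 24},
  ],
)

```text
time_s: 33.2
tcp_pos: [0.5258, 0.307, 0.2133]
ee_rot: [[0.863, 0.505, 0.011], [0.505, -0.863, 0.002], [0.011, 0.003, -1.0]]
wrist_force: [0.7, -0.4, 2.3]
gripper_width: 0.648
```

```bash
python3 st.py
```

```text
33.2 [0.5258 0.307  0.2133] [[0.863, 0.505, 0.011], [0.505, -0.863, 0.002], [0.011, 0.003, -1.0]] q6 74.5 M [-0.132  0.03  -0.049] F [ 0.7 -0.4  2.3]
```

Emit:
arm_command(
  rows=[
    {"fingers": 60,"travel": [0,0,0.04],"roll": 8},
    {"fingers": 60,"travel": [0,0,0.08],"roll": 16},
    {"fingers": 60,"travel": [0,0,0.08],"roll": 16},
  ],
)

```text
time_s: 33.5
tcp_pos: [0.5256, 0.3069, 0.2123]
ee_rot: [[0.968, 0.25, 0.011], [0.25, -0.968, 0.002], [0.011, 0.0, -1.0]]
wrist_force: [-0.6, -0.0, 2.8]
gripper_width: 0.649
```

```bash
python3 st.py
```

```text
33.5 [0.5256 0.3069 0.2123] [[0.968, 0.25, 0.011], [0.25, -0.968, 0.002], [0.011, 0.0, -1.0]] q6 58.6 M [-0.076  0.162 -0.015] F [-0.6 -0.   2.8]
```

Emit:
arm_command(
  rows=[
    {"fingers": 60,"travel": [0,0,0.05],"roll": 8},
    {"fingers": 60,"travel": [0,0,0.1],"roll": 16},
    {"fingers": 60,"travel": [0,0,0.1],"roll": 16},
  ],
)

```text
time_s: 33.8
tcp_pos: [0.5257, 0.307, 0.2113]
ee_rot: [[1.0, -0.025, 0.011], [-0.025, -1.0, 0.002], [0.011, -0.003, -1.0]]
wrist_force: [-0.6, 0.8, 3.8]
gripper_width: 0.65
```

```bash
python3 st.py
```

```text
33.8 [0.5257 0.307  0.2113] [[1.0, -0.025, 0.011], [-0.025, -1.0, 0.002], [0.011, -0.003, -1.0]] q6 42.7 M [-0.013  0.1   -0.033] F [-0.6  0.8  3.8]
```

Emit:
arm_command(
  rows=[
    {"fingers": 60,"travel": [0,0,0.03],"roll": 6},
    {"fingers": 60,"travel": [0,0,0.05],"roll": 12},
    {"fingers": 60,"travel": [0,0,0.05],"roll": 12},
  ],
)

```text
time_s: 34.1
tcp_pos: [0.5256, 0.3069, 0.2106]
ee_rot: [[0.973, -0.232, 0.01], [-0.232, -0.973, 0.002], [0.01, -0.005, -1.0]]
wrist_force: [0.2, 0.7, 4.0]
gripper_width: 0.651
```

```bash
python3 st.py
```

```text
34.1 [0.5256 0.3069 0.2106] [[0.973, -0.232, 0.01], [-0.232, -0.973, 0.002], [0.01, -0.005, -1.0]] q6 30.8 M [0.015 0.018 0.023] F [0.2 0.7 4. ]
```

Emit:
arm_command(
  rows=[
    {"fingers": 60,"travel": [0,0,0.03],"roll": 6},
    {"fingers": 60,"travel": [0,0,0.05],"roll": 12},
    {"fingers": 60,"travel": [0,0,0.05],"roll": 12},
  ],
)

```text
time_s: 34.4
tcp_pos: [0.5257, 0.3069, 0.2101]
ee_rot: [[0.903, -0.429, 0.011], [-0.429, -0.903, 0.002], [0.009, -0.006, -1.0]]
wrist_force: [0.2, -0.3, 3.5]
gripper_width: 0.652
```

```bash
python3 st.py
```

```text
34.4 [0.5257 0.3069 0.2101] [[0.903, -0.429, 0.011], [-0.429, -0.903, 0.002], [0.009, -0.006, -1.0]] q6 18.8 M [-0.068 -0.128 -0.046] F [ 0.2 -0.3  3.5]
```

Emit:
arm_command(
  rows=[
    {"fingers": 60,"travel": [0,0,0.02],"roll": 5},
    {"fingers": 60,"travel": [0,0,0.02],"roll": 10},
    {"fingers": 60,"travel": [0,0,0.02],"roll": 10},
  ],
)

```text
time_s: 34.7
tcp_pos: [0.5258, 0.3069, 0.2101]
ee_rot: [[0.815, -0.579, 0.011], [-0.579, -0.815, 0.002], [0.008, -0.008, -1.0]]
wrist_force: [1.1, -0.2, 5.6]
gripper_width: 0.648
```

```bash
python3 st.py
```

```text
34.7 [0.5258 0.3069 0.2101] [[0.815, -0.579, 0.011], [-0.579, -0.815, 0.002], [0.008, -0.008, -1.0]] q6 8.8 M [-0.144 -0.206 -0.021] F [ 1.1 -0.2  5.6]
```

Emit:
arm_command(
  rows=[
    {"fingers": 60,"travel": [0,0,0],"roll": 5},
    {"fingers": 60,"travel": [0,0,0],"roll": 8},
    {"fingers": 60,"travel": [0,0,0],"roll": 8},
  ],
)

```text
time_s: 35.0
tcp_pos: [0.5257, 0.3068, 0.2101]
ee_rot: [[0.727, -0.686, 0.011], [-0.686, -0.727, 0.002], [0.007, -0.009, -1.0]]
wrist_force: [-0.2, -0.0, 6.0]
gripper_width: 0.644
```

```bash
python3 st.py
```

```text
35.0 [0.5257 0.3068 0.2101] [[0.727, -0.686, 0.011], [-0.686, -0.727, 0.002], [0.007, -0.009, -1.0]] q6 0.8 M [-0.224 -0.201 -0.04 ] F [-0.2 -0.   6. ]
```

Axial travel stopped at the home height with negligible side force. Now small steps until the torque shows it binding.

Emit:
arm_command(
  rows=[
    {"fingers": 60,"travel": [0,0,0],"roll": 3},
    {"fingers": 60,"travel": [0,0,0],"roll": 6},
  ],
)

```text
time_s: 35.2
tcp_pos: [0.5254, 0.3066, 0.2101]
ee_rot: [[0.651, -0.759, 0.01], [-0.759, -0.651, 0.001], [0.006, -0.008, -1.0]]
wrist_force: [-0.1, 1.1, 4.6]
gripper_width: 0.646
```

```bash
python3 st.py
```

```text
35.2 [0.5254 0.3066 0.2101] [[0.651, -0.759, 0.01], [-0.759, -0.651, 0.001], [0.006, -0.008, -1.0]] q6 -5.2 M [-0.317  0.157  0.202] F [-0.1  1.1  4.6]
```

Emit:
arm_command(
  rows=[
    {"fingers": 60,"travel": [0,0,0],"roll": 3},
    {"fingers": 60,"travel": [0,0,0],"roll": 6},
  ],
)

```text
time_s: 35.4
tcp_pos: [0.525, 0.3066, 0.21]
ee_rot: [[0.568, -0.823, 0.009], [-0.823, -0.568, 0.001], [0.004, -0.008, -1.0]]
wrist_force: [-0.8, 0.0, 6.0]
gripper_width: 0.648
```

```bash
python3 st.py
```

```text
35.4 [0.525  0.3066 0.21  ] [[0.568, -0.823, 0.009], [-0.823, -0.568, 0.001], [0.004, -0.008, -1.0]] q6 -11.2 M [-0.16   0.567  0.295] F [-0.8  0.   6. ]
```

Emit:
arm_command(
  rows=[
    {"fingers": 60,"travel": [0,0,0],"roll": 3},
    {"fingers": 60,"travel": [0,0,0],"roll": 6},
  ],
)

```text
time_s: 35.6
tcp_pos: [0.5249, 0.3066, 0.21]
ee_rot: [[0.48, -0.877, 0.009], [-0.877, -0.48, 0.001], [0.004, -0.008, -1.0]]
wrist_force: [-1.0, -0.0, 5.2]
gripper_width: 0.653
```

```bash
python3 st.py
```

```text
35.6 [0.5249 0.3066 0.21  ] [[0.48, -0.877, 0.009], [-0.877, -0.48, 0.001], [0.004, -0.008, -1.0]] q6 -17.2 M [-0.266  0.567  0.486] F [-1.  -0.   5.2]
```

Emit:
arm_command(
  rows=[
    {"fingers": 60,"travel": [0,0,0],"roll": 3},
    {"fingers": 60,"travel": [0,0,0],"roll": 5},
    {"fingers": 60,"travel": [0,0,0],"roll": 5},
  ],
)

```text
time_s: 35.9
tcp_pos: [0.5247, 0.3066, 0.2099]
ee_rot: [[0.402, -0.915, 0.008], [-0.916, -0.402, 0.001], [0.003, -0.008, -1.0]]
wrist_force: [-0.7, 0.7, 6.1]
gripper_width: 0.648
```

```bash
python3 st.py
```

```text
35.9 [0.5247 0.3066 0.2099] [[0.402, -0.915, 0.008], [-0.916, -0.402, 0.001], [0.003, -0.008, -1.0]] q6 -22.1 M [-0.138  0.744  0.081] F [-0.7  0.7  6.1]
```

Emit:
arm_command(
  rows=[
    {"fingers": 60,"travel": [0,0,0],"roll": 3},
    {"fingers": 60,"travel": [0,0,0],"roll": 5},
    {"fingers": 60,"travel": [0,0,0],"roll": 5},
  ],
)

```text
time_s: 36.2
tcp_pos: [0.5246, 0.3066, 0.2098]
ee_rot: [[0.321, -0.947, 0.008], [-0.947, -0.321, 0.001], [0.002, -0.008, -1.0]]
wrist_force: [-2.3, -0.2, 6.6]
gripper_width: 0.648
```

```bash
python3 st.py
```

```text
36.2 [0.5246 0.3066 0.2098] [[0.321, -0.947, 0.008], [-0.947, -0.321, 0.001], [0.002, -0.008, -1.0]] q6 -27.1 M [-0.122  0.717  0.161] F [-2.3 -0.2  6.6]
```

The torque rose to 0.49 Nm and then the pads slipped, so it is bound. I'll let go, back off straight up, and check.

Emit:
arm_command(
  rows=[
    {"fingers": 90,"travel": [0,0,0],"roll": 0},
    {"fingers": 90,"travel": [0,0,0],"roll": 0},
    {"fingers": 90,"travel": [0,0,0],"roll": 0},
    {"fingers": 90,"travel": [0,0,0],"roll": 0},
    {"fingers": 90,"travel": [0,0,-4],"roll": 0},
    {"fingers": 90,"travel": [0,0,-8],"roll": 0},
  ],
)

```text
time_s: 36.8
tcp_pos: [0.524, 0.3061, 0.2887]
ee_rot: [[0.315, -0.949, 0.006], [-0.949, -0.315, -0.001], [0.003, -0.006, -1.0]]
wrist_force: [1.0, -0.3, 1.4]
gripper_width: 0.892
```

Emit:
arm_command(
  rows=[
    {"fingers": 90,"travel": [-14.2,11,-1],"roll": 0},
    {"fingers": 90,"travel": [-14.2,11,-1],"roll": 0},
    {"fingers": 90,"travel": [-14.2,11,-1],"roll": 0},
    {"fingers": 90,"travel": [-14.2,11,-1],"roll": 0},
    {"fingers": 90,"travel": [-14.2,11,-1],"roll": 0},
  ],
)

```text
time_s: 37.3
tcp_pos: [0.3728, 0.4088, 0.2984]
ee_rot: [[0.319, -0.948, 0.009], [-0.948, -0.319, 0.003], [0.0, -0.01, -1.0]]
wrist_force: [0.3, 0.4, 0.3]
gripper_width: 0.899
```

```bash
python3 st.py '(.5256,.3058,.26)'; python3 chk.py chk4.png
```

```text
37.3 [0.3728 0.4088 0.2984] [[0.319, -0.948, 0.009], [-0.948, -0.319, 0.003], [0.0, -0.01, -1.0]] q6 -46.2 M [0.118 0.024 0.024] F [0.3 0.4 0.3]
tool delta cm [ 14.63 -11.15   3.96]
top 840 med 0.219 mean [0.5258 0.3066 0.2191] tilt [-0.11  0.58]
   shoulder z 0.1786 1211
top 794 med 0.2191 mean [ 0.5479 -0.2985  0.2192] tilt [-0.11 -0.12]
   shoulder z 0.1788 1096
scene 353 med 0.2181 mean [0.5245 0.3048 0.2184] tilt [0.23 0.9 ]
   shoulder z 0.1779 628
scene 546 med 0.2186 mean [ 0.5476 -0.3008  0.2187] tilt [-0.09  0.06]
   shoulder z 0.1788 950
```

View pics/chk4.png

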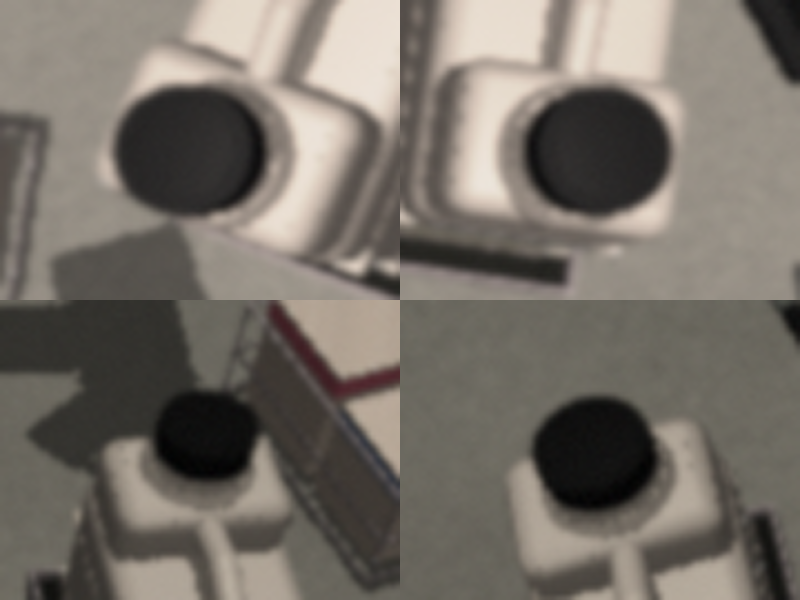

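The top view gives both cap tops at 219.0 and 219.1 mm, and the scene view gives 218.1 and 218.6 mm. The cap is level to within about 1°, centred, and the arm is clear, so I'm handing in.

```bash
python3 -c "
from station import *
print(finish_job())"
```

```text
the job is handed in; nothing more can be done
None
```

The open canister is closed with the smaller black cap, which sits level and home on the neck. I handed in at about 37 s of the 72 s allowed. I saw nothing else disturbed, though I made no separate check of the bystanders at the end.

**First try failed:** I set the cap on the neck and turned it anticlockwise until it dropped. It then did not go home on the first clockwise turns. The pads slipped, and after a regrip the cameras showed it cocked about 4°. I squared it, backed it off until it dropped again, and confirmed with the cameras that it sat level. I then turned it clockwise with very light force.

**Final turn:** Axial travel stopped at the expected home height. The torque rose to about 0.49 Nm, then fell back as the pads slipped, which I took as bound and snug. I did not test the snugness again after letting go.

**Last checks:**

| Camera | This cap's top (mm) | Closed canister's cap top (mm) |
|---|---|---|
| top | 219.0 | 219.1 |
| scene | 218.1 | 218.6 |

- **Level and centre:** the cap's tilt measured under 1°, and it is centred on the neck.
- **Forces:** the wrist readings I took during the turning stayed under about 8 N, and the arm was clear of everything at hand-in.

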